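# Set the height stop of a checking fixture and load the blanks

## Robot

A 6-joint arm with a two-finger parallel gripper is mounted at the origin on a cart in front of the work surface, level with it; the furniture and walls round the work are solid. World frame = base frame: x ahead of the robot, y to its left, z up, the work surface at z = 0. Lengths are in m, angles in rad, forces in N, time in s.
With the tool pointing down it reaches from about 0.425 to 0.95 m from the base axis. Payload 3.5 kg.
Tool frame: the origin (TCP) lies between the finger pads; the fingertips stand 25 mm ahead of it and the grasp point (between the pads) lies 6 mm ahead of it (ctrl.finger_overhang is the distance from the TCP to the fingertips, in m); x points along the fingers, y is the direction in which the jaws open and shut, and the axes are right-handed (so a half turn about x gives the same grasp; the last joint's range is limited). The gripper opens to 85 mm and grips with 20 to 120 N. Pads are 22 mm wide; open, the fingers measure 114 mm over their backs; the gripper's body (76 mm by 85 mm) begins 54 mm behind the grasp point. The pads swing forward as they close: fully open they stand 13 mm farther back than shut.
Start: joints at [1.015, 0.286, 1.577, -0, 1.279, -0.15], TCP at [0.266, 0.62, 0.256] pointing down, gripper open.
Joint ranges: [-2.77, 2.77], [-0.9, 2.22], [0.21, 2.48], [-1.53, 4.67], [0.24, 2.81], [-2.84, 2.84]. Speed limits (rad/s): [2.79, 2.79, 3.14, 3.14, 3.14, 3.14].

## Interface

Orientations are given as a unit quaternion [x, y, z, w].
In Python, from plant import ctrl gives the robot as it stands.
- The arm moves only by the tool play_rows, never from a script. Its argument "targets" is a list of rows, each an object with "delta_pos": the shift along the world's x, y, z normalised to -1 to 1, where 1 is 1000 mm, a list of three; "delta_rot": the turn, a rotation vector about the world's x, y, z normalised to -1 to 1, where 1 is pi rad, a list of three; "claw": the finger opening in mm, from 0 to 85.4. In form: [{"delta_pos": [tx, ty, tz], "delta_rot": [wx, wy, wz], "claw": claw}, ...]. A call has 1 to 20 rows; each row is the pose to reach, as a shift and turn from the pose measured when the call began, turning the shorter way round; what a row does not reach only later rows make up. A row lasts 1/12 s, in which the tool goes at most 41.7 mm and 7.16 degrees, less where a joint would pass 70% of its speed; a pose out of reach is approached as far as the arm can. A call with a number of a shift or a turn outside -1 to 1 is refused whole. A call with a gripper value outside its range is refused whole. The fingers move at their own pace and stop on an object; "newtons" is the grip in N (left out, the last holds). Time passes only in rows, so rows that repeat a pose let the fingers close. It gives the time, the measured TCP pose, the force and the opening at its end, in the units of the state.
- ctrl.get_state(): the state, without advancing time (a new reading comes with each control period).
- ctrl.read_camera(name): name is "scene" or "top" or "wrist"; returns the picture (420x560x3 uint8, blue, green, red); there is no depth.
- ctrl.calibration(name): a dict with "fx", "fy", "cx", "cy" (pixels), "camera_from_world" (4x4, takes a point from world to camera coordinates). Camera axes: x right, y down, z forward; pixel columns grow to the right and rows downward; lengths in m; the calibration is good to about 2 mm. A picture is of the moment at which its call begins: read the wrist's pose just before it. calibration takes no time and is no camera call; for the wrist camera it gives the pose at the moment of the call.
- ctrl.sign_off(): hands the job in, once; it reports no verdict.
The state is a dict: "time": time; "qpos": joint angles; "dq": joint speeds; "joint_efforts": joint torques, N m; "eef_pos": TCP position; "tcp_rot": TCP orientation; "contact_force": force on the tool from outside, world axes, zero at the start; "wrist_torque": the same for the moment, N m; "opening": opening from 0.0 (shut) to 1.0 (fully open).
Only numpy, scipy, OpenCV 4.12 (cv2) and the standard library are available. Lean on these libraries where they do the work, as an engineer would, in place of code of your own. Each camera call takes 0.05 s, during which the arm holds its last target. There are 200 camera calls.

## Task

Set the checking fixture's height stop to the setting block: slide the block's tongue under the spring pad, turn the square-headed stop screw clockwise with the box key (never with the fingers) until the pad just drags on the tongue, pressed in only lightly, then lift the key off and draw the block out again. Then pull the fixture's lock rod out to its middle click. Stand every housing blank upright in the long tray, and put the setting block, lying flat, and the box key, standing up, back on the rubber mat; leave the other things on the bench alone.

Things in the scene. Friction and masses are not known exactly. Their poses are not given: they have to be found in the camera images.
- fixture: fixed; steel plate x -65..65, y -35..160, top z = 12 mm; grey bridge at y = 0: posts at x = +-50 (82 mm free between), beam 118 (x) x 30 (y) mm, z 64..78. The upright stop screw passes through the beam's middle. The setting block goes in from the open +y side. Grey housing at the -y end (50 x 50 x 48 mm, y -85..-35) holds the lock rod. Origin: plate underside, below the screw; z up
- stop_screw (a joint): angle of the stop screw, rad; grows clockwise seen from above; lowers head and pad by 3 mm per rad. At 0 the unloaded pad face is 29 mm above the plate top and the head's top 112 mm above the bench; the 24 mm tongue is just touched at 1.67. Starts at -0.9 to 0.5, range -1 to 4. Stiff (0.2 N m): stays where it is left
- screw_top (a point): centre of the top of the screw's square head (16 x 16 mm, 16 mm high, free all round above the beam); its x and y axes are square to the head's flats and turn with it
- pad_face (a point): centre of the underside of the round spring pad (22 mm across) at the lower end of the screw; it does not turn; a spring lets it give upwards by up to 6 mm (0.5 N to start, 1 N per mm), after that it is rigid
- lock_rod (a joint): how far the lock rod is pulled out, m: 0 fully in (where it starts), clicks into place at 0, 0.015 (the middle) and 0.030 (fully out); takes about 6 N to leave a click, then snaps towards the next one; it settles on the middle click by itself if let go within 4 mm of it
- rod_knob (a point): centre of the black round knob (26 mm across, 20 mm long in the pull direction) on the lock rod, 32 mm above the bench; the rod is pulled along the fixture's -y axis, level; can be gripped across its sides from above
- setting_block: setting block, 150 mm long, 0.25 kg, loose. Along its x axis: handle from x = -75 to -15 mm (34 mm wide, 40 mm high) and flat tongue from x = -15 to 75 mm (30 mm wide, 24 mm high). Origin: middle of the underside, z up. Starts lying on the mat
- block_grip (a point): point in the block's handle at x = -35, z = 24 mm, close to the centre of mass (x = -29 mm), to be gripped across the 34 mm
- tongue (a point): point on top of the tongue, 17 mm from its free end, that belongs under the pad
- box_key: the driver: stands by itself on its foot, 104 mm high, 0.15 kg. Below a square steel socket (35 mm outside; square hole 19 mm, 20 mm deep, mouth widened to 25 mm), above a square black handle 30 x 30 mm, z = 46..102 mm. Origin: centre of the mouth; z up; x, y square to the flats of hole and handle. On the screw head it has 1.5 mm play each side, about 0.2 rad of lost motion. Starts on the mat
- key_handle (a point): middle of the box key's handle, 76 mm above its mouth
- tool_mat: black rubber mat, fixed, 170 (x) x 130 (y) x 4 mm; origin: centre of the underside. Behind it and the fixture stand a grey control box (about 0.16 m high) and a tall square post, from about x = 0.585 m on, between y = -0.03 and 0.2 m in the base frame: keep gripper and wrist clear of them
- tray: long aluminium tray, fixed, 250 (x) x 85 (y) mm, walls 10 mm high and 4 mm thick, floor 4 mm thick; origin: centre of the underside. Room for three blanks in a row
- blank_1: housing blank, a stepped round aluminium part with a bore: 45 mm wide base, narrower upper part, 31 mm high, 0.085 kg; origin at the centre of its underside, z up. Starts standing on the bench; one to three blanks are there
- blank_2: housing blank, a stepped round aluminium part with a bore: 45 mm wide base, narrower upper part, 31 mm high, 0.085 kg; origin at the centre of its underside, z up. Starts standing on the bench; one to three blanks are there
- blank_3: housing blank, a stepped round aluminium part with a bore: 45 mm wide base, narrower upper part, 31 mm high, 0.085 kg; origin at the centre of its underside, z up. Starts standing on the bench; one to three blanks are there
- oil_bottle: small oil bottle, 28 mm across, 112 mm high, stands at the back; leave alone
- tape_roll: roll of tape, 103 mm across, 19 mm high, at the back; leave alone
- grease_tin: round grease tin, 54 mm across, 36 mm high, at the back; leave alone
Mind the look-alikes: they are no part of the job. What is shaped like the blank_3 but green or orange is not meant.

How it is judged:
On the way, in this order (a step that is already met when the one before it is completed fails the run):
1. the setting block's tongue lies flat under the pad and the screw is turned down until the pad rests lightly on it (value of joint stop_screw between 1.7 and 2.83 rad and contact force between stop_pad and setting_block between 0.3 and 6 N and angle between setting_block's own z axis and vertical below 0.06 rad), for 0.3 s.
2. the block is drawn out from under the bridge (horizontal distance between tongue and pad_face above 0.05 m), for 0.2 s.
3. the lock rod stands on its middle click (value of joint lock_rod between 0.012 and 0.018 m and contact force between the fingers and lock_rod below 0.2 N), for 0.2 s.
At the end, for the whole second after the job is handed in: Stop screw angle 1.70 to 2.83 rad (unloaded pad 0.1 to 3.5 mm lower than the tongue); lock rod out 12 to 18 mm; every blank present upright (0.15 rad) on the tray floor; key upright and block flat on the mat, origins over the mat; all released and at rest (value of joint stop_screw between 1.7 and 2.83 rad and value of joint lock_rod between 0.012 and 0.018 m and x of blank_1 in the frame of tray between -0.115 and 0.115 m and y of blank_1 in the frame of tray between -0.035 and 0.035 m and z of each of blank_1, blank_2, blank_3 in the frame of tray below 0.009 m and angle between each of blank_1, blank_2, blank_3, box_key's own z axis and vertical below 0.15 rad and linear speed of each of blank_1, blank_2, blank_3, box_key, setting_block below 0.02 m/s and x of blank_2 in the frame of tray between -0.115 and 0.115 m and y of blank_2 in the frame of tray between -0.035 and 0.035 m and x of blank_3 in the frame of tray between -0.115 and 0.115 m and y of blank_3 in the frame of tray between -0.035 and 0.035 m and x of box_key in the frame of tool_mat between -0.085 and 0.085 m and y of box_key in the frame of tool_mat between -0.065 and 0.065 m and height (world z) of each of box_key, setting_block below 0.01 m and x of setting_block in the frame of tool_mat between -0.085 and 0.085 m and y of setting_block in the frame of tool_mat between -0.065 and 0.065 m and angle between setting_block's own z axis and vertical below 0.1 rad); the robot touches nothing.
It fails at once if the stop screw is touched with the fingers (contact force between the fingers and stop_screw above 0.5 N).
It fails at once if the pad is jammed hard on the block (over 20 N) (contact force between stop_pad and setting_block above 20 N).
It fails at once if another thing on the bench is moved more than 3 cm (distance of any of oil_bottle, tape_roll, grease_tin from where it was at the start of the episode above 0.03 m).
Of blank_1, blank_2, blank_3 only 1 to 3 are there at a start; the rules pass over those that are not, and their reading is None.
At some moment in a run one of blank_1, blank_2, blank_3 may be knocked a few centimetres aside while the robot is not near it.
It also fails if it takes over 210 s, if anything falls off the work surface, if the arm or the gripper's body presses on something with over 40 N, if the wrist force passes 120 N, or if a joint passes its speed limit or range.

## Working session

There is one attempt and no reset: what is moved stays moved. The work goes in short steps, Python scripts to look and compute and a tool call to move; the robot and the scene stay as the last step left them, time stands still between calls to the robot, and variables do not carry over. Pictures are saved under pics/ and viewed, about 12 in all and at most 16, crops included, and the job is handed in when it is done.

Besides the shell and the picture viewer there is one more tool, called after "Emit:" as name(argument=value, ...), one argument or row to a line, values as JSON. play_rows: Moves the arm, as the interface text tells. Its arguments: {"type":"object","properties":{"targets":{"type":"array"},"newtons":{"type":"number"}},"required":["targets"]}

```bash
ls; mkdir -p pics; python3 - <<'E'
from plant import ctrl
import cv2,numpy as np
s=ctrl.get_state();print(s)
for n in("scene","top"):
    im=ctrl.read_camera(n);cv2.imwrite(f"pics/{n}0.png",im)
    c=ctrl.calibration(n);print(n,c['fx'],c['cx'],c['cy'],np.round(c['camera_from_world'],3).tolist())
a=cv2.imread("pics/scene0.png");b=cv2.imread("pics/top0.png")
E
```

```text
pics
{'time': 0.0, 'qpos': array([ 1.01502035e+00,  2.87177607e-01,  1.57820065e+00, -3.85334387e-05,
        1.27858963e+00, -1.49987425e-01]), 'dq': array([-0.00064222,  0.00200021, -0.00112171,  0.00033429, -0.00134734,
       -0.00084322]), 'joint_efforts': array([ 1.05745883e-03, -4.06000364e+01, -2.92615181e+01, -1.43444977e-04,
        5.93526711e-03, -4.43350530e-06]), 'eef_pos': array([0.2661005 , 0.61967427, 0.25492634]), 'tcp_rot': array([ 0.14168911,  0.69288053, -0.14327418,  0.69232455]), 'contact_force': array([-0.55801503, -0.79629663, -0.61572588]), 'wrist_torque': array([-0.00681357, -0.01763653,  0.05489753]), 'opening': 0.9977703581240793}
scene 443.81877129887476 280.01785801144143 210.61499547789052 [[0.516, -0.857, 0.009, -0.26], [-0.406, -0.254, -0.878, 0.278], [0.755, 0.449, -0.479, 0.721], [0.0, 0.0, 0.0, 1.0]]
top 389.05874410456266 279.99100972877426 212.93680340166978 [[0.029, -0.999, 0.022, -0.034], [-0.985, -0.032, -0.172, 0.553], [0.173, -0.017, -0.985, 1.133], [0.0, 0.0, 0.0, 1.0]]
```

View pics/scene0.png

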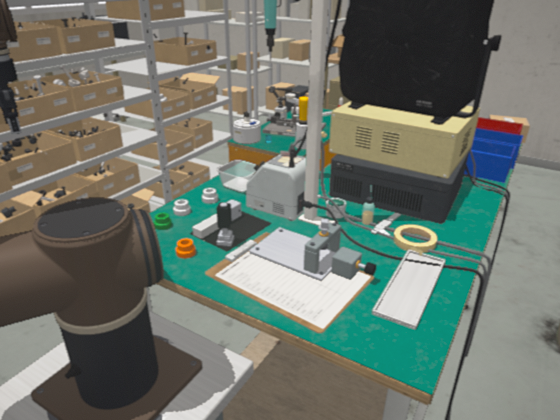

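View pics/top0.png

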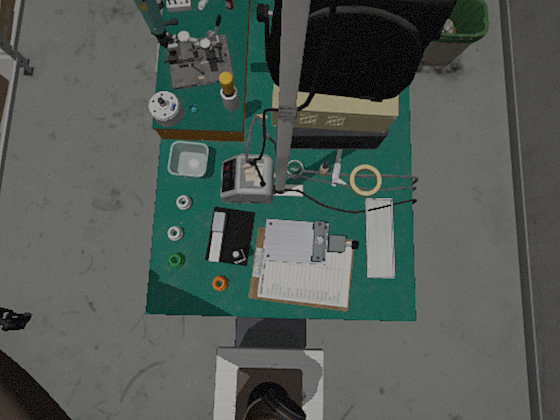

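Two grey blanks (top ~(183,201), (175,232)); green and orange are look-alikes. Mat at (230,237), fixture at (300,240), tray at (380,237). I'll zoom in.

```bash
cat > h.py <<'E'
import cv2,numpy as np
from scipy.spatial.transform import Rotation as R
def ray(c,u,v):
    T=np.array(c['camera_from_world']);r=T[:3,:3];o=-r.T@T[:3,3]
    d=r.T@np.array([(u-c['cx'])/c['fx'],(v-c['cy'])/c['fy'],1]);return o,d/np.linalg.norm(d)
def plane(c,u,v,z):
    o,d=ray(c,u,v);return o+d*(z-o[2])/d[2]
def proj(c,p):
    T=np.array(c['camera_from_world']);q=T[:3,:3]@np.array(p)+T[:3,3]
    return np.array([c['fx']*q[0]/q[2]+c['cx'],c['fy']*q[1]/q[2]+c['cy']])
def tri(rays):
    A=np.zeros((3,3));b=np.zeros(3)
    for o,d in rays:
        P=np.eye(3)-np.outer(d,d);A+=P;b+=P@o
    x=np.linalg.solve(A,b);return x,[np.linalg.norm((np.eye(3)-np.outer(d,d))@(x-o))*1e3 for o,d in rays]
E
python3 - <<'E'
import cv2,numpy as np
from plant import ctrl
from h import *
b=cv2.imread("pics/top0.png");a=cv2.imread("pics/scene0.png")
x=cv2.resize(b[180:310,150:410],(800,400),interpolation=cv2.INTER_CUBIC)
y=cv2.resize(a[180:280,150:390],(480,200),interpolation=cv2.INTER_CUBIC)
o=np.zeros((600,800,3),np.uint8);o[:400]=x;o[400:,:480]=y
cv2.imwrite("pics/c1.png",o)
c=ctrl.calibration("top")
for n,u,v,z in [("b1",183,201,.031),("b2",175,232,.031),("green",176,260,.031),("orange",220,283,.031),("mat",230,237,.004),("screw",320,241,.1),("knob",355,244,.03),("tray",380,237,.0),("key",240,257,.1)]:
    print(n,np.round(plane(c,u,v,z),3))
E
```

```text
b1 [0.584 0.282 0.031]
b2 [0.487 0.299 0.031]
green [0.403 0.29  0.031]
orange [0.339 0.155 0.031]
mat [0.48  0.135 0.004]
screw [ 0.466 -0.134  0.1  ]
knob [ 0.468 -0.25   0.03 ]
tray [ 0.495 -0.335  0.   ]
key [0.414 0.093 0.1  ]
```

View pics/c1.png

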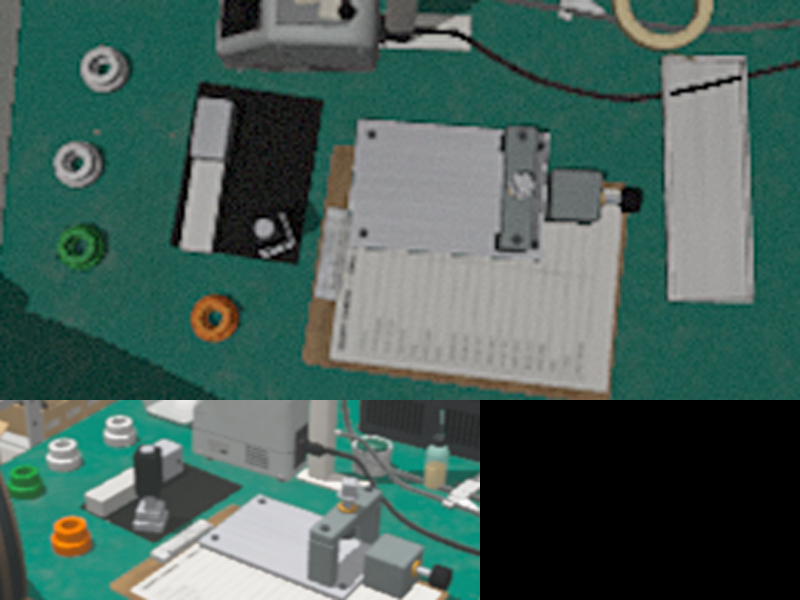

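Emit:
play_rows(
  targets=[
    {"delta_pos": [0.1,-0.25,0.1],"delta_rot": [0,0,-0.18],"claw": 85},
    {"delta_pos": [0.1,-0.25,0.1],"delta_rot": [0,0,-0.18],"claw": 85},
    {"delta_pos": [0.1,-0.25,0.1],"delta_rot": [0,0,-0.18],"claw": 85},
    {"delta_pos": [0.194,-0.5,0.1],"delta_rot": [0,0,-0.371],"claw": 85},
    {"delta_pos": [0.194,-0.5,0.1],"delta_rot": [0,0,-0.371],"claw": 85},
    {"delta_pos": [0.194,-0.5,0.1],"delta_rot": [0,0,-0.371],"claw": 85},
    {"delta_pos": [0.194,-0.5,0.1],"delta_rot": [0,0,-0.371],"claw": 85},
    {"delta_pos": [0.194,-0.5,0.1],"delta_rot": [0,0,-0.371],"claw": 85},
    {"delta_pos": [0.194,-0.5,0.1],"delta_rot": [0,0,-0.371],"claw": 85},
    {"delta_pos": [0.194,-0.5,0.1],"delta_rot": [0,0,-0.371],"claw": 85},
    {"delta_pos": [0.194,-0.5,0.1],"delta_rot": [0,0,-0.371],"claw": 85},
    {"delta_pos": [0.194,-0.5,0.1],"delta_rot": [0,0,-0.371],"claw": 85},
    {"delta_pos": [0.194,-0.5,0.1],"delta_rot": [0,0,-0.371],"claw": 85},
    {"delta_pos": [0.194,-0.5,0.1],"delta_rot": [0,0,-0.371],"claw": 85},
    {"delta_pos": [0.194,-0.5,0.1],"delta_rot": [0,0,-0.371],"claw": 85},
    {"delta_pos": [0.194,-0.5,0.1],"delta_rot": [0,0,-0.371],"claw": 85},
    {"delta_pos": [0.194,-0.5,0.1],"delta_rot": [0,0,-0.371],"claw": 85},
    {"delta_pos": [0.194,-0.5,0.1],"delta_rot": [0,0,-0.371],"claw": 85},
  ],
)

```text
time: 1.6
eef_pos: [0.4595, 0.1211, 0.3545]
tcp_rot: [0.499, 0.501, -0.5, 0.5]
contact_force: [-0.8, -0.6, -0.2]
opening: 0.996
```

```bash
cat > snap.py <<'E'
import sys,pickle,cv2,numpy as np
from plant import ctrl
n=sys.argv[1]
c=ctrl.calibration("wrist");s=ctrl.get_state();im=ctrl.read_camera("wrist")
cv2.imwrite(f"pics/{n}.png",im);pickle.dump(c,open(f"pics/{n}.pkl","wb"))
T=np.array(c['camera_from_world']);print(n,'t',s['time'],'tcp',s['eef_pos'].round(4),s['tcp_rot'].round(4),'cam',(-T[:3,:3].T@T[:3,3]).round(3),T[:3,:3].round(3).tolist(),c['fx'],s['qpos'].round(2),s['contact_force'].round(1))
E
python3 snap.py w1
```

```text
w1 t 1.6 tcp [0.4595 0.1211 0.3545] [ 0.4989  0.5014 -0.5002  0.4995] cam [0.46  0.194 0.472] [[1.0, 0.002, -0.003], [0.003, -0.957, 0.289], [-0.002, -0.289, -0.957]] 359.3741753419959 [ 0.04 -0.23  1.93  0.    1.45  0.04] [-0.8 -0.6 -0.2]
```

View pics/w1.png

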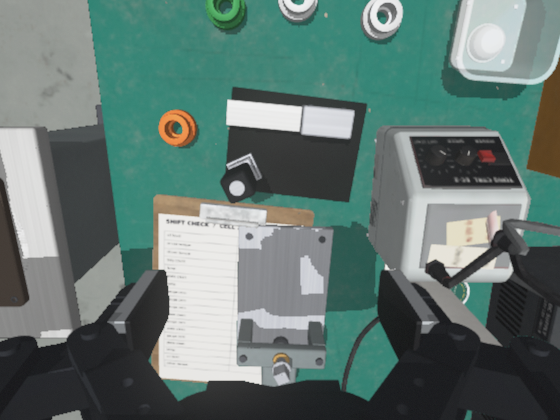

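w1 shows: block with tongue (263,114) and handle (328,122), key's round top (238,187), blanks (297,5), (383,18), fixture (282,280), screw (282,362). One closer view each of mat and fixture.

Emit:
play_rows(
  targets=[
    {"delta_pos": [0,-0.04,-0.03],"delta_rot": [0,0,0],"claw": 85},
    {"delta_pos": [0,-0.075,-0.075],"delta_rot": [0,0,0],"claw": 85},
    {"delta_pos": [0,-0.075,-0.075],"delta_rot": [0,0,0],"claw": 85},
    {"delta_pos": [0,-0.075,-0.075],"delta_rot": [0,0,0],"claw": 85},
    {"delta_pos": [0,-0.075,-0.075],"delta_rot": [0,0,0],"claw": 85},
  ],
)

```text
time: 2.07
eef_pos: [0.4589, 0.0468, 0.2786]
tcp_rot: [0.498, 0.502, -0.5, 0.499]
contact_force: [0.2, 1.2, 1.1]
opening: 0.993
```

```bash
python3 snap.py w2
```

```text
w2 t 2.0667 tcp [0.4589 0.0468 0.2786] [ 0.4984  0.5022 -0.5005  0.4988] cam [0.459 0.119 0.396] [[1.0, 0.003, -0.005], [0.004, -0.958, 0.288], [-0.004, -0.288, -0.958]] 359.3741753419959 [-0.12 -0.22  2.05  0.    1.31 -0.12] [0.2 1.2 1.1]
```

Emit:
play_rows(
  targets=[
    {"delta_pos": [0,-0.04,0],"delta_rot": [0,0,0],"claw": 85},
    {"delta_pos": [0,-0.08,0],"delta_rot": [0,0,0],"claw": 85},
    {"delta_pos": [0,-0.12,0],"delta_rot": [0,0,0],"claw": 85},
    {"delta_pos": [0,-0.16,0],"delta_rot": [0,0,0],"claw": 85},
    {"delta_pos": [0,-0.2,0],"delta_rot": [0,0,0],"claw": 85},
    {"delta_pos": [0,-0.2,0],"delta_rot": [0,0,0],"claw": 85},
    {"delta_pos": [0,-0.2,0],"delta_rot": [0,0,0],"claw": 85},
  ],
)

```text
time: 2.7
eef_pos: [0.4608, -0.154, 0.2824]
tcp_rot: [0.5, 0.5, -0.5, 0.5]
contact_force: [0.2, 0.4, -0.2]
opening: 0.998
```

```bash
python3 snap.py w3; python3 - <<'E'
import cv2,numpy as np
a=cv2.imread("pics/w2.png");b=cv2.imread("pics/w3.png")
cv2.imwrite("pics/c23.png",np.vstack([np.hstack([a[:300,100:500],b[:300,100:500]]),np.hstack([a[300:,100:500],b[300:,100:500]])]))
E
```

```text
w3 t 2.7 tcp [ 0.4608 -0.154   0.2824] [ 0.4999  0.5    -0.4997  0.5004] cam [ 0.461 -0.081  0.4  ] [[1.0, 0.001, 0.001], [0.001, -0.957, 0.29], [0.001, -0.29, -0.957]] 359.3741753419959 [-0.53 -0.16  2.    0.    1.3  -0.53] [ 0.2  0.4 -0.2]
```

View pics/c23.png

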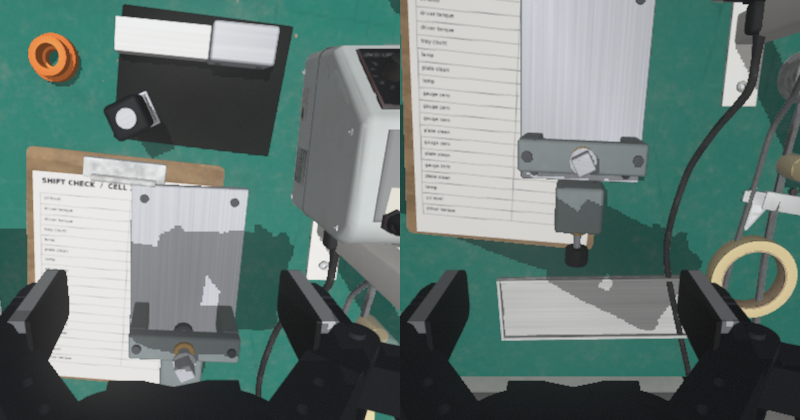

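w2: block top corners around (215..380,12..68), key top disc (227,118). w3: screw head (283,160), knob (277,256), tray (300-390,310).

```bash
python3 - <<'E'
import cv2,numpy as np,pickle
from h import *
W={n:(cv2.imread(f"pics/{n}.png"),pickle.load(open(f"pics/{n}.pkl","rb"))) for n in("w1","w2","w3")}
a=W["w2"][0];b=W["w3"][0]
A=cv2.resize(a[85:150,190:280],(540,390),interpolation=cv2.INTER_CUBIC)
# w3: screw col ~283 in w3 coordinates = 583-400+100
B=cv2.resize(b[135:180,260:300],(260,293),interpolation=cv2.INTER_CUBIC)
A2=np.zeros((390,800,3),np.uint8);A2[:,:540]=A;A2[:293,540:]=B;cv2.imwrite("pics/c4.png",A2)
def bright(n,box,th):
    im,c=W[n];x0,y0,x1,y1=box;g=cv2.cvtColor(im,cv2.COLOR_BGR2HSV)
    m=((g[...,2]>th)&(g[...,1]<60)).astype(np.uint8);k=np.zeros_like(m);k[y0:y1,x0:x1]=m[y0:y1,x0:x1]
    k=cv2.morphologyEx(k,cv2.MORPH_OPEN,np.ones((3,3)))
    cs,_=cv2.findContours(k,cv2.RETR_EXTERNAL,cv2.CHAIN_APPROX_NONE);return max(cs,key=cv2.contourArea),c
for n,box in(("w1",(222,92,365,145)),("w2",(205,5,395,80))):
  for th in (195,):
    q,c=bright(n,box,th);r=cv2.minAreaRect(q);print(n,th,r,cv2.contourArea(q), cv2.approxPolyDP(q,2.5,True)[:,0].tolist())
# blanks in w1: ring by HSV
for box in((270,0,325,30),(355,0,410,50)):
    q,c=bright("w1",box,130);(u,v),r=cv2.minEnclosingCircle(q);print("blank",u,v,r,plane(c,u,v,.015).round(4))
# tray
q,c=bright("w3",(190,268,400,350),120);print("tray",cv2.minAreaRect(q))
E
```

```text
w1 195 ((263.0719299316406, 115.24495697021484), (74.70956420898438, 24.55555534362793), 5.440332412719727) 1726.0 [[227, 100], [227, 124], [289, 130], [299, 128], [301, 107]]
w2 195 ((261.6634216308594, 37.098304748535156), (95.13861846923828, 33.31679153442383), 5.8263421058654785) 3024.0 [[216, 16], [215, 49], [307, 57], [310, 26]]
blank 297.5 1.5 19.557706832885742 [0.4859 0.3001 0.015 ]
blank 383.5 17.0 22.34400177001953 [0.5846 0.2845 0.015 ]
tray ((291.0, 309.5), (61.0, 190.0), 90.0)
```

View pics/c4.png

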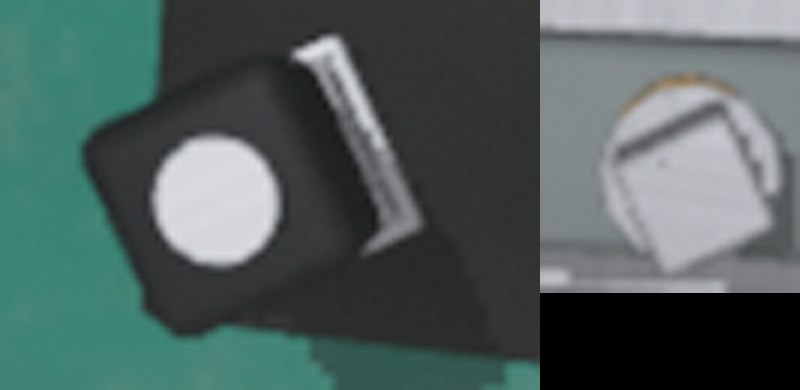

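Crop: key top disc at w2 (226,118.5), tilted ~30°; screw head top corners in w3 (272,159.3),(287.7,150.8),(295.7,169.1),(279.7,176.8).

```bash
python3 - <<'E'
import cv2,numpy as np,pickle
from h import *
from plant import ctrl
C={n:pickle.load(open(f"pics/{n}.pkl","rb")) for n in("w1","w2","w3")};C['top']=ctrl.calibration("top")
I={n:cv2.imread(f"pics/{n}.png") for n in("w1","w2","w3")}
deg=lambda p,q:np.degrees(np.arctan2(q[1]-p[1],q[0]-p[0])).round(1)
def disc(n,box):
    x0,y0,x1,y1=box;g=cv2.cvtColor(I[n][y0:y1,x0:x1],cv2.COLOR_BGR2GRAY)
    m=(g>140).astype(np.uint8);k,l,s,ce=cv2.connectedComponentsWithStats(m);return [(s[i][4],(ce[i]+[x0,y0]).round(1)) for i in range(1,k)]
print(disc("w1",(227,175,248,197)),disc("w2",(212,105,239,133)))
d1=max(disc("w1",(227,175,248,197)))[1] if 0 else sorted(disc("w1",(227,175,248,197)),key=lambda t:-t[0])[0][1]
d2=sorted(disc("w2",(212,105,239,133)),key=lambda t:-t[0])[0][1]
print("key top",tri([ray(C["w1"],*d1),ray(C["w2"],*d2)]), plane(C["w2"],*d2,.106))
f=lambda x,y:(190+x/6,85+y/6)
# socket upper edge z~ 4+40ish; handle top edges z~106
p=[plane(C["w2"],*f(*q),.040) for q in((335,40),(420,220))];print("sock edge",np.array(p).round(4).tolist(),deg(*p),np.linalg.norm(p[1]-p[0]))
p=[plane(C["w2"],*f(*q),.104) for q in((88,140),(175,330),(372,245),(262,57))];print("handle",[deg(p[i],p[(i+1)%4]) for i in range(4)],[np.linalg.norm(p[i]-p[(i+1)%4]).round(4) for i in range(4)],np.mean(p,0))
h=[plane(C["w3"],*q,.111) for q in((272,159.3),(287.7,150.8),(295.7,169.1),(279.7,176.8))]
print("head",[deg(h[i],h[(i+1)%4]) for i in range(4)],[np.linalg.norm(h[i]-h[(i+1)%4]).round(4) for i in range(4)],np.mean(h,0))
t=[plane(C["w2"],*q,.028) for q in((216,16),(215,49),(307,57),(310,26))]
print("tongue",np.array(t).round(4).tolist(),deg(t[0],t[3]),deg(t[1],t[2]),deg(t[0],t[1]))
print("tongue h", [tri([ray(C["w1"],*a),ray(C["w2"],*b)])[0].round(3).tolist() for a,b in(((227,100),(216,16)),((227,124),(215,49)))])
t=[plane(C["w2"],*q,.044) for q in((313,21),(379.5,26),(374,67),(308.5,61))]
print("handle",np.array(t).round(4).tolist(),deg(t[0],t[1]),deg(t[3],t[2]),deg(t[2],t[1]),np.linalg.norm(t[1]-t[2]))
t=[plane(C["w2"],*q,.012) for q in((231.5,188),(347,190))];print("plate end",np.array(t).round(4).tolist(),deg(*t),np.linalg.norm(t[1]-t[0]))
t=[plane(C["w3"],*q,.012) for q in((222,3),(221.5,130),(355,3),(348,133))];print("plate sides",np.array(t).round(4).tolist(),deg(t[1],t[0]),deg(t[3],t[2]))
t=[plane(C["w3"],*q,.078) for q in((220,138),(347,142),(219,175),(347,180))];print("beam top",np.array(t).round(4).tolist(),deg(t[0],t[1]),deg(t[2],t[3]),np.mean(t,0))
print("knob",plane(C["w3"],277,247,.040),plane(C["w3"],277,266,.040))
t=[plane(C["w3"],*q,.010) for q in((199,278),(201,340))];print("tray",t, plane(C["top"],366,198,.01),plane(C["top"],391,197,.01),plane(C["top"],394,277,.01),plane(C["top"],367,277,.01))
E
```

```text
[(np.int32(191), array([236.6, 187.9]))] [(np.int32(347), array([225.5, 118. ]))]
key top (array([0.42091004, 0.10569742, 0.10870745]), [np.float64(0.06493519666661386), np.float64(0.06493519666661791)]) [0.42048435 0.10555944 0.106     ]
sock edge [[0.4318, 0.1266, 0.04], [0.4449, 0.0991, 0.04]] -64.5 0.030534210524775715
handle [np.float64(-67.0), np.float64(22.9), np.float64(120.4), np.float64(-155.7)] [np.float64(0.0266), np.float64(0.0289), np.float64(0.0275), np.float64(0.0253)] [0.42172681 0.1059308  0.104     ]
head [np.float64(28.6), np.float64(-65.7), np.float64(-153.8), np.float64(113.7)] [np.float64(0.0143), np.float64(0.0163), np.float64(0.0145), np.float64(0.0157)] [ 0.46965546 -0.13153222  0.111     ]
tongue [[0.4046, 0.1933, 0.028], [0.4024, 0.1652, 0.028], [0.4896, 0.1584, 0.028], [0.4916, 0.1851, 0.028]] -5.4 -4.5 -94.4
tongue h [[0.404, 0.193, 0.029], [0.403, 0.165, 0.028]]
handle [[0.4927, 0.1862, 0.044], [0.5518, 0.1823, 0.044], [0.5498, 0.1483, 0.044], [0.4897, 0.1533, 0.044]] -3.8 -4.7 86.6 0.0340528739883588
plate end [[0.4119, 0.0264, 0.012], [0.5389, 0.0246, 0.012]] -0.8 0.1270152943446419
plate sides [[0.4118, 0.0073, 0.012], [0.4065, -0.1125, 0.012], [0.5398, 0.0075, 0.012], [0.5406, -0.1155, 0.012]] 87.5 90.4
beam top [[0.4141, -0.1141, 0.078], [0.5266, -0.1175, 0.078], [0.4118, -0.1474, 0.078], [0.5287, -0.1519, 0.078]] -1.7 -2.2 [ 0.47029126 -0.13271016  0.078     ]
knob [ 0.46547259 -0.23432917  0.04      ] [ 0.46557575 -0.25692074  0.04      ]
tray [array([ 0.37209138, -0.28751583,  0.01      ]), array([ 0.36952122, -0.37533132,  0.01      ])] [ 0.61706084 -0.28978704  0.01      ] [ 0.62298175 -0.36970196  0.01      ] [ 0.37193262 -0.37375389  0.01      ] [ 0.3695288  -0.29049568  0.01      ]
```

Fixture yaw ≈ -2°, screw at (0.470,-0.132), screw angle ≈ -0.48 rad; block axis ≈ 175.3°, heights consistent. Final insertion needs a wrist half-turn that would swing the camera at the control box, so I'll pick the block with the camera on the robot side, and regrasp on the fixture plate.

Emit:
play_rows(
  targets=[
    {"delta_pos": [0.01,0.04,0],"delta_rot": [0,0,0.04],"claw": 62},
    {"delta_pos": [0.043,0.323,-0.03],"delta_rot": [0,0,0.474],"claw": 62},
    {"delta_pos": [0.043,0.323,-0.03],"delta_rot": [0,0,0.474],"claw": 62},
    {"delta_pos": [0.043,0.323,-0.03],"delta_rot": [0,0,0.474],"claw": 62},
    {"delta_pos": [0.043,0.323,-0.03],"delta_rot": [0,0,0.474],"claw": 62},
    {"delta_pos": [0.043,0.323,-0.03],"delta_rot": [0,0,0.474],"claw": 62},
    {"delta_pos": [0.043,0.323,-0.03],"delta_rot": [0,0,0.474],"claw": 62},
    {"delta_pos": [0.043,0.323,-0.03],"delta_rot": [0,0,0.474],"claw": 62},
    {"delta_pos": [0.043,0.323,-0.03],"delta_rot": [0,0,0.474],"claw": 62},
    {"delta_pos": [0.043,0.323,-0.03],"delta_rot": [0,0,0.474],"claw": 62},
    {"delta_pos": [0.043,0.323,-0.03],"delta_rot": [0,0,0.474],"claw": 62},
    {"delta_pos": [0.043,0.323,-0.03],"delta_rot": [0,0,0.474],"claw": 62},
    {"delta_pos": [0.043,0.323,-0.1],"delta_rot": [0,0,0.474],"claw": 62},
    {"delta_pos": [0.043,0.323,-0.15],"delta_rot": [0,0,0.474],"claw": 62},
    {"delta_pos": [0.043,0.323,-0.15],"delta_rot": [0,0,0.474],"claw": 62},
    {"delta_pos": [0.043,0.323,-0.15],"delta_rot": [0,0,0.474],"claw": 62},
  ],
)

```text
time: 4.08
eef_pos: [0.4974, 0.1718, 0.1246]
tcp_rot: [0.026, 0.712, -0.027, 0.701]
contact_force: [-1.7, 0.2, -1.0]
opening: 0.727
```

```bash
python3 snap.py w4
```

```text
w4 t 4.0833 tcp [0.4974 0.1718 0.1246] [ 0.0259  0.712  -0.0274  0.7012] cam [0.425 0.176 0.243] [[0.075, 0.997, -0.003], [0.959, -0.071, 0.276], [0.275, -0.023, -0.961]] 359.3741753419959 [ 0.14  0.12  2.03  0.    1.01 -1.36] [-1.7  0.2 -1. ]
```

View pics/w4.png

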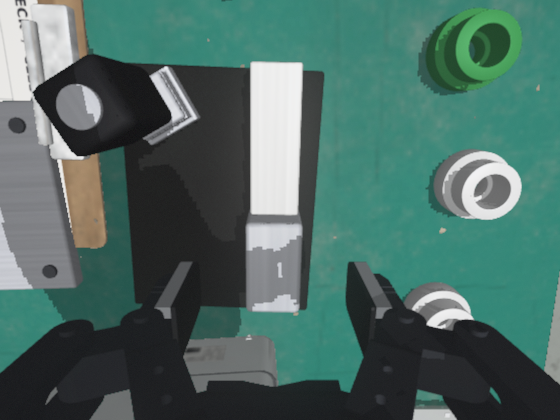

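Well aligned: block centred between open fingers (handle (273,262)). Descend and grip.

Emit:
play_rows(
  targets=[
    {"delta_pos": [0.0066,-0.0028,-0.035],"delta_rot": [0,-0.005,0],"claw": 62},
    {"delta_pos": [0.0066,-0.0028,-0.07],"delta_rot": [0,-0.005,0],"claw": 62},
    {"delta_pos": [0.0066,-0.0028,-0.089],"delta_rot": [0,-0.005,0],"claw": 62},
    {"delta_pos": [0.0066,-0.0028,-0.089],"delta_rot": [0,-0.005,0],"claw": 62},
    {"delta_pos": [0.0066,-0.0028,-0.089],"delta_rot": [0,-0.005,0],"claw": 62},
    {"delta_pos": [0.0066,-0.0028,-0.089],"delta_rot": [0,-0.005,0],"claw": 30},
    {"delta_pos": [0.0066,-0.0028,-0.089],"delta_rot": [0,-0.005,0],"claw": 30},
    {"delta_pos": [0.0066,-0.0028,-0.089],"delta_rot": [0,-0.005,0],"claw": 30},
    {"delta_pos": [0.0066,-0.0028,-0.089],"delta_rot": [0,-0.005,0],"claw": 30},
    {"delta_pos": [0.0066,-0.0028,-0.089],"delta_rot": [0,-0.005,0],"claw": 30},
    {"delta_pos": [0.0066,-0.0028,-0.089],"delta_rot": [0,-0.005,0],"claw": 30},
  ],
  newtons=60,
)

```text
time: 5.05
eef_pos: [0.5092, 0.1698, 0.0431]
tcp_rot: [0.027, 0.702, -0.026, 0.711]
contact_force: [-0.4, 1.9, 7.0]
opening: 0.389
```

```bash
python3 -c "
from plant import ctrl
s=ctrl.get_state();print(ctrl.finger_overhang,s)"
```

```text
0.025 {'time': 5.05, 'qpos': array([ 1.33282864e-01,  2.62681492e-01,  2.04675404e+00, -1.38752265e-03,
        8.19639814e-01, -1.36072866e+00]), 'dq': array([-1.89041844e-03,  3.79065319e-04,  1.87573766e-03, -3.12505220e-04,
       -4.34051506e-05,  1.63546335e-04]), 'joint_efforts': array([-8.15532021e-01, -2.89903986e+01, -1.96433401e+01, -2.12998730e-01,
       -1.58022470e-01, -2.08882790e-03]), 'eef_pos': array([0.50921586, 0.1698479 , 0.04313602]), 'tcp_rot': array([ 0.0272087 ,  0.70216241, -0.02640733,  0.71100653]), 'contact_force': array([-0.35841736,  1.91934971,  6.95599586]), 'wrist_torque': array([0.20383103, 0.15293727, 0.01752153]), 'opening': 0.38932150538486815}
```

Emit:
play_rows(
  targets=[
    {"delta_pos": [0,0,0.02],"delta_rot": [0,0,0],"claw": 30},
    {"delta_pos": [0,0,0.06],"delta_rot": [0,0,0],"claw": 30},
    {"delta_pos": [0,0,0.1],"delta_rot": [0,0,0],"claw": 30},
    {"delta_pos": [0,0,0.1],"delta_rot": [0,0,0],"claw": 30},
    {"delta_pos": [0,0,0.1],"delta_rot": [0,0,0],"claw": 30},
    {"delta_pos": [0,0,0.1],"delta_rot": [0,0,0],"claw": 30},
  ],
)

```text
time: 5.55
eef_pos: [0.5085, 0.1697, 0.143]
tcp_rot: [0.027, 0.702, -0.027, 0.711]
contact_force: [-0.8, -0.0, -3.4]
opening: 0.39
```

```bash
python3 snap.py w5
```

```text
w5 t 5.55 tcp [0.5085 0.1697 0.143 ] [ 0.0272  0.7024 -0.0265  0.7108] cam [0.433 0.174 0.26 ] [[0.075, 0.997, 0.001], [0.951, -0.072, 0.301], [0.301, -0.021, -0.954]] 359.3741753419959 [ 0.13  0.1   2.01 -0.    1.02 -1.36] [-0.8 -0.  -3.4]
```

View pics/w5.png

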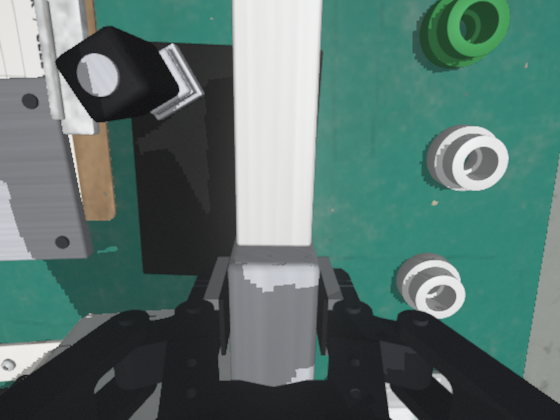

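Block held flat. Carry over to the plate, turned to ψ=+35°, and set down.

Emit:
play_rows(
  targets=[
    {"delta_pos": [0,0,0.04],"delta_rot": [0,0,0],"claw": 30},
    {"delta_pos": [0,0,0.065],"delta_rot": [0,0,0.02],"claw": 30},
    {"delta_pos": [-0.008,-0.04,0.065],"delta_rot": [0,0,0.05],"claw": 30},
    {"delta_pos": [-0.016,-0.08,0.065],"delta_rot": [0,0,0.09],"claw": 30},
    {"delta_pos": [-0.023,-0.12,0.065],"delta_rot": [0,0,0.13],"claw": 30},
    {"delta_pos": [-0.03,-0.16,0.065],"delta_rot": [0,0,0.17],"claw": 30},
    {"delta_pos": [-0.0355,-0.19,0.065],"delta_rot": [0,0,0.218],"claw": 30},
    {"delta_pos": [-0.0355,-0.19,0.065],"delta_rot": [0,0,0.218],"claw": 30},
    {"delta_pos": [-0.0355,-0.19,0.065],"delta_rot": [0,0,0.218],"claw": 30},
    {"delta_pos": [-0.0355,-0.19,0.03],"delta_rot": [0,0,0.218],"claw": 30},
    {"delta_pos": [-0.0355,-0.19,-0.01],"delta_rot": [0,0,0.218],"claw": 30},
    {"delta_pos": [-0.0355,-0.19,-0.05],"delta_rot": [0,0,0.218],"claw": 30},
    {"delta_pos": [-0.0355,-0.19,-0.08],"delta_rot": [0,0,0.218],"claw": 30},
    {"delta_pos": [-0.0355,-0.19,-0.088],"delta_rot": [0,0,0.218],"claw": 30},
    {"delta_pos": [-0.0355,-0.19,-0.09],"delta_rot": [0,0,0.218],"claw": 30},
    {"delta_pos": [-0.0355,-0.19,-0.09],"delta_rot": [0,0,0.218],"claw": 30},
    {"delta_pos": [-0.0355,-0.19,-0.09],"delta_rot": [0,0,0.218],"claw": 30},
  ],
)

```text
time: 7.02
eef_pos: [0.4715, -0.0193, 0.0509]
tcp_rot: [-0.21, 0.673, 0.214, 0.677]
contact_force: [-1.0, 0.2, -1.2]
opening: 0.39
```

Emit:
play_rows(
  targets=[
    {"delta_pos": [0,0,0],"delta_rot": [0,0,0],"claw": 60},
    {"delta_pos": [0,0,0],"delta_rot": [0,0,0],"claw": 60},
    {"delta_pos": [0,0,0],"delta_rot": [0,0,0],"claw": 60},
    {"delta_pos": [0,0,0.03],"delta_rot": [0,0,0],"claw": 60},
    {"delta_pos": [0,0,0.07],"delta_rot": [0,0,0],"claw": 60},
    {"delta_pos": [0,0,0.11],"delta_rot": [0,0,0],"claw": 60},
    {"delta_pos": [0,0,0.11],"delta_rot": [0,0,-0.5],"claw": 60},
    {"delta_pos": [0,0,0.11],"delta_rot": [0,0,-0.5],"claw": 60},
    {"delta_pos": [0,0,0.11],"delta_rot": [0,0,-0.5],"claw": 60},
    {"delta_pos": [0,0,0.11],"delta_rot": [0,0,-0.5],"claw": 60},
    {"delta_pos": [0,0,0.11],"delta_rot": [0,0,-0.5],"claw": 60},
    {"delta_pos": [0,0,0.11],"delta_rot": [0,0,-0.5],"claw": 60},
    {"delta_pos": [0,0,0.11],"delta_rot": [0,0,-0.5],"claw": 60},
    {"delta_pos": [0,0,0.11],"delta_rot": [0,0,-0.5],"claw": 60},
    {"delta_pos": [0,0,0.11],"delta_rot": [0,0,-0.5],"claw": 60},
    {"delta_pos": [0,0,0.11],"delta_rot": [0,0,-0.5],"claw": 60},
    {"delta_pos": [0,0,0.11],"delta_rot": [0,0,-0.5],"claw": 60},
    {"delta_pos": [0,0,0.11],"delta_rot": [0,0,-0.5],"claw": 60},
    {"delta_pos": [0,0,0.11],"delta_rot": [0,0,-0.5],"claw": 60},
    {"delta_pos": [0,0,0.11],"delta_rot": [0,0,-0.5],"claw": 60},
  ],
)

```text
time: 8.68
eef_pos: [0.4717, -0.0194, 0.1613]
tcp_rot: [0.328, 0.623, -0.328, 0.63]
contact_force: [0.7, -0.3, 0.7]
opening: 0.707
```

```bash
python3 snap.py w6; sleep 0; python3 -c "
from plant import ctrl
s=ctrl.get_state();print(s['eef_pos'],s['tcp_rot'])"
```

```text
w6 t 8.6833 tcp [ 0.4717 -0.0194  0.1613] [ 0.3278  0.6232 -0.3279  0.6298] cam [0.429 0.041 0.278] [[0.821, 0.57, 0.004], [0.543, -0.785, 0.298], [0.173, -0.242, -0.955]] 359.3741753419959 [-0.26 -0.07  2.15 -0.    1.05 -0.86] [ 0.7 -0.3  0.7]
[ 0.47168913 -0.01934379  0.16116983] [ 0.32688714  0.62377392 -0.32702531  0.63016295]
```

View pics/w6.png

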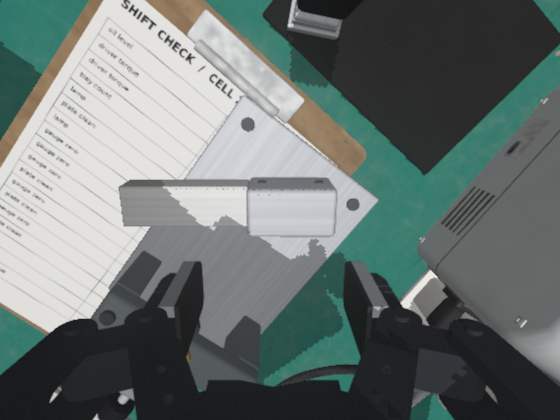

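Block lies flat on the plate (handle (290,205), tongue (190,205)). Turn on and regrasp.

Emit:
play_rows(
  targets=[
    {"delta_pos": [0,0,0],"delta_rot": [0,0,-0.5],"claw": 62},
    {"delta_pos": [0,0,0],"delta_rot": [0,0,-0.5],"claw": 62},
    {"delta_pos": [0,0,0],"delta_rot": [0,0,-0.5],"claw": 62},
    {"delta_pos": [0,0,0],"delta_rot": [0,0,-0.5],"claw": 62},
    {"delta_pos": [0,0,0],"delta_rot": [0,0,-0.5],"claw": 62},
    {"delta_pos": [0,0,0],"delta_rot": [0,0,-0.5],"claw": 62},
    {"delta_pos": [0,0,0],"delta_rot": [0,0,-0.5],"claw": 62},
    {"delta_pos": [0,0,0],"delta_rot": [0,0,-0.5],"claw": 62},
    {"delta_pos": [0,0,0],"delta_rot": [0,0,-0.5],"claw": 62},
    {"delta_pos": [0,0,0],"delta_rot": [0,0,-0.5],"claw": 62},
    {"delta_pos": [0,0,0],"delta_rot": [0,0,-0.5],"claw": 62},
    {"delta_pos": [0,0,0],"delta_rot": [0,0,-0.5],"claw": 62},
    {"delta_pos": [0,0,0],"delta_rot": [0,0,-0.5],"claw": 62},
    {"delta_pos": [0,0,0],"delta_rot": [0,0,-0.5],"claw": 62},
    {"delta_pos": [0,0,-0.03],"delta_rot": [0,0,-0.5],"claw": 62},
    {"delta_pos": [0,0,-0.06],"delta_rot": [0,0,-0.5],"claw": 62},
    {"delta_pos": [0,0,-0.08],"delta_rot": [0,0,-0.5],"claw": 62},
  ],
)

```text
time: 10.15
eef_pos: [0.4709, -0.0192, 0.0794]
tcp_rot: [-0.671, -0.211, 0.677, -0.215]
contact_force: [-0.3, 0.4, -0.1]
opening: 0.724
```

Emit:
play_rows(
  targets=[
    {"delta_pos": [0,0,0],"delta_rot": [0,0,0],"claw": 62},
  ],
)

```text
time: 10.23
eef_pos: [0.4678, -0.0184, 0.0755]
tcp_rot: [-0.669, -0.214, 0.679, -0.215]
contact_force: [0.6, 0.6, 0.2]
opening: 0.723
```

Emit:
play_rows(
  targets=[
    {"delta_pos": [0.003,-0.001,-0.015],"delta_rot": [0.0018,-0.0043,0],"claw": 62},
    {"delta_pos": [0.003,-0.001,-0.028],"delta_rot": [0.0018,-0.0043,0],"claw": 62},
    {"delta_pos": [0.003,-0.001,-0.028],"delta_rot": [0.0018,-0.0043,0],"claw": 62},
    {"delta_pos": [0.003,-0.001,-0.028],"delta_rot": [0.0018,-0.0043,0],"claw": 62},
    {"delta_pos": [0.003,-0.001,-0.028],"delta_rot": [0.0018,-0.0043,0],"claw": 30},
    {"delta_pos": [0.003,-0.001,-0.028],"delta_rot": [0.0018,-0.0043,0],"claw": 30},
    {"delta_pos": [0.003,-0.001,-0.028],"delta_rot": [0.0018,-0.0043,0],"claw": 30},
    {"delta_pos": [0.003,-0.001,-0.028],"delta_rot": [0.0018,-0.0043,0],"claw": 30},
    {"delta_pos": [0.003,-0.001,-0.028],"delta_rot": [0.0018,-0.0043,0],"claw": 30},
    {"delta_pos": [0.003,-0.001,-0.028],"delta_rot": [0.0018,-0.0043,0],"claw": 30},
  ],
)

```text
time: 11.07
eef_pos: [0.4723, -0.0197, 0.0492]
tcp_rot: [0.675, 0.214, -0.673, 0.215]
contact_force: [-0.0, 1.1, 6.1]
opening: 0.39
```

Emit:
play_rows(
  targets=[
    {"delta_pos": [0,0,0.03],"delta_rot": [0,0,0],"claw": 30},
    {"delta_pos": [0.001,0.015,0.05],"delta_rot": [0,0,0],"claw": 30},
    {"delta_pos": [0.003,0.03,0.05],"delta_rot": [0,0,0.04],"claw": 30},
    {"delta_pos": [0.003,0.03,0.05],"delta_rot": [0,0,0.08],"claw": 30},
    {"delta_pos": [0.003,0.03,0.05],"delta_rot": [0,0,0.12],"claw": 30},
    {"delta_pos": [0.003,0.03,0.05],"delta_rot": [0,0,0.16],"claw": 30},
    {"delta_pos": [0.003,0.03,0.05],"delta_rot": [0,0,0.2],"claw": 30},
    {"delta_pos": [0.003,0.03,0.05],"delta_rot": [0,0,0.24],"claw": 30},
    {"delta_pos": [0.003,0.03,0.05],"delta_rot": [0,0,0.28],"claw": 30},
    {"delta_pos": [0.003,0.03,0.05],"delta_rot": [0,0,0.2935],"claw": 30},
    {"delta_pos": [0.003,0.03,0.05],"delta_rot": [0,0,0.2935],"claw": 30},
    {"delta_pos": [0.003,0.03,0.05],"delta_rot": [0,0,0.2935],"claw": 30},
    {"delta_pos": [0.003,0.03,0.03],"delta_rot": [0,0,0.2935],"claw": 30},
    {"delta_pos": [0.003,0.03,0.01],"delta_rot": [0,0,0.2935],"claw": 30},
    {"delta_pos": [0.003,0.03,0.004],"delta_rot": [0,0,0.2935],"claw": 30},
    {"delta_pos": [0.003,0.03,0.004],"delta_rot": [0,0,0.2935],"claw": 30},
    {"delta_pos": [0.003,0.03,0.004],"delta_rot": [0,0,0.2935],"claw": 30},
    {"delta_pos": [0.003,0.03,0.004],"delta_rot": [0,0,0.2935],"claw": 30},
  ],
)

```text
time: 12.57
eef_pos: [0.4761, 0.0102, 0.0542]
tcp_rot: [0.51, 0.491, -0.507, 0.492]
contact_force: [-1.3, -0.5, -3.6]
opening: 0.388
```

```bash
python3 snap.py w7
```

```text
w7 t 12.5667 tcp [0.4761 0.0102 0.0542] [ 0.5095  0.4912 -0.5067  0.4923] cam [0.478 0.083 0.172] [[0.999, -0.032, 0.004], [-0.032, -0.957, 0.288], [-0.005, -0.288, -0.958]] 359.3741753419959 [-0.19  0.13  2.19  0.    0.83 -0.16] [-1.3 -0.5 -3.6]
```

View pics/w7.png

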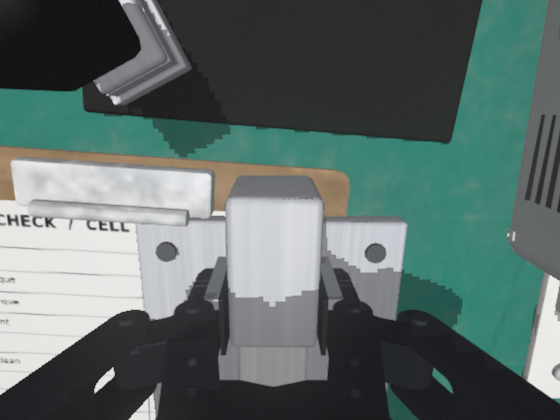

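Block centred on the plate axis (handle centre col 274, plate centre 271). Grip point is 32 mm behind block origin; insert 52 mm and lower.

Emit:
play_rows(
  targets=[
    {"delta_pos": [0,0,-0.003],"delta_rot": [0,0,0],"claw": 30},
    {"delta_pos": [-0.0005,-0.008,-0.003],"delta_rot": [0,0,0],"claw": 30},
    {"delta_pos": [-0.001,-0.018,-0.003],"delta_rot": [0,0,0],"claw": 30},
    {"delta_pos": [-0.0015,-0.028,-0.003],"delta_rot": [0,0,0],"claw": 30},
    {"delta_pos": [-0.002,-0.038,-0.003],"delta_rot": [0,0,0],"claw": 30},
    {"delta_pos": [-0.0025,-0.046,-0.003],"delta_rot": [0,0,0],"claw": 30},
    {"delta_pos": [-0.003,-0.052,-0.003],"delta_rot": [0,0,0],"claw": 30},
    {"delta_pos": [-0.003,-0.052,-0.003],"delta_rot": [0,0,0],"claw": 30},
    {"delta_pos": [-0.003,-0.052,-0.003],"delta_rot": [0,0,0],"claw": 30},
    {"delta_pos": [-0.003,-0.052,-0.0055],"delta_rot": [0,0,0],"claw": 30},
    {"delta_pos": [-0.003,-0.052,-0.0055],"delta_rot": [0,0,0],"claw": 30},
    {"delta_pos": [-0.003,-0.052,-0.0055],"delta_rot": [0,0,0],"claw": 30},
  ],
)

```text
time: 13.62
eef_pos: [0.4737, -0.0419, 0.0493]
tcp_rot: [0.509, 0.491, -0.506, 0.493]
contact_force: [-0.8, -1.2, 0.2]
opening: 0.39
```

Emit:
play_rows(
  targets=[
    {"delta_pos": [0,0,0],"delta_rot": [0,0,0],"claw": 50},
    {"delta_pos": [0,0,0],"delta_rot": [0,0,0],"claw": 50},
    {"delta_pos": [0,0,0],"delta_rot": [0,0,0],"claw": 50},
    {"delta_pos": [0,0,0.03],"delta_rot": [0,0,0],"claw": 50},
    {"delta_pos": [0,0,0.07],"delta_rot": [0,0,0],"claw": 60},
    {"delta_pos": [0,0,0.11],"delta_rot": [0,0,0],"claw": 60},
    {"delta_pos": [-0.01,0.02,0.14],"delta_rot": [0,0,0.03],"claw": 60},
    {"delta_pos": [-0.02,0.05,0.14],"delta_rot": [0,0,0.06],"claw": 60},
    {"delta_pos": [-0.03,0.09,0.14],"delta_rot": [0,0,0.1],"claw": 60},
    {"delta_pos": [-0.04,0.12,0.14],"delta_rot": [0,0,0.15],"claw": 60},
    {"delta_pos": [-0.0527,0.148,0.14],"delta_rot": [0,0,0.15],"claw": 60},
    {"delta_pos": [-0.0527,0.148,0.14],"delta_rot": [0,0,0.15],"claw": 60},
    {"delta_pos": [-0.0527,0.148,0.14],"delta_rot": [0,0,0.15],"claw": 60},
    {"delta_pos": [-0.0527,0.148,0.14],"delta_rot": [0,0,0.15],"claw": 60},
  ],
)

```text
time: 14.78
eef_pos: [0.4212, 0.1061, 0.1895]
tcp_rot: [0.381, 0.596, -0.377, 0.598]
contact_force: [-0.1, -0.0, -0.7]
opening: 0.699
```

```bash
python3 snap.py w8;python3 - <<'E'
import cv2,pickle,numpy as np
from h import *
im=cv2.imread("pics/w8.png");c=pickle.load(open("pics/w8.pkl","rb"))
print("expect disc",proj(c,(.4209,.1057,.107)))
a=cv2.imread("pics/w3.png")
g=cv2.cvtColor(im,cv2.COLOR_BGR2GRAY);m=(g>140).astype(np.uint8);k,l,s,ce=cv2.connectedComponentsWithStats(m)
for i in range(1,k):
    if 200<s[i][4]<6000:print(s[i],ce[i])
E
```

```text
w8 t 14.7833 tcp [0.4212 0.1061 0.1895] [ 0.3807  0.5961 -0.3771  0.598 ] cam [0.389 0.171 0.307] [[0.905, 0.426, 0.006], [0.406, -0.867, 0.289], [0.129, -0.259, -0.957]] 359.3741753419959 [ 0.01 -0.2   2.21  0.    1.13 -0.43] [-0.1 -0.  -0.7]
expect disc [272.20814352 228.21009014]
[   0    0   99   33 1702] [60.21680376 10.55875441]
[441   0  57  19 549] [468.93989071   7.85063752]
[533  42  27  60 608] [544.09703947  72.20065789]
[ 175   53   58   57 1777] [202.94091165  80.55205402]
[251 170  43  19 547] [271.3345521  177.06398537]
[   0  190   43  144 2769] [ 13.84687613 243.31708198]
[259 216  27  27 565] [272.07433628 228.85132743]
[ 524  246   36  140 3075] [544.64943089 308.39577236]
[267 286  27  27 314] [278.46815287 298.93630573]
[282 294  21  25 232] [292.29310345 305.86206897]
[275 306  49  76 226] [302.39823009 337.96017699]
[308 314  40  62 412] [329.20145631 341.7815534 ]
[ 92 388  45  32 985] [118.0751269  406.43654822]
```

View pics/w8.png

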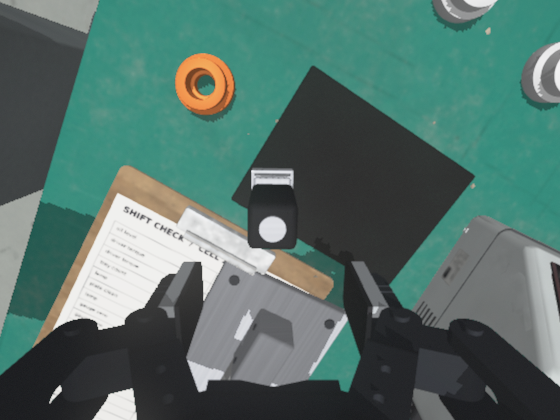

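Disc at (272,229) matches prediction within 1 px; the key's flats are square to the jaws. Descend, grip and lift.

Emit:
play_rows(
  targets=[
    {"delta_pos": [0,0,-0.03],"delta_rot": [0.001,0.0015,0],"claw": 60},
    {"delta_pos": [0,0,-0.07],"delta_rot": [0.001,0.0015,0],"claw": 60},
    {"delta_pos": [0,0,-0.1],"delta_rot": [0.001,0.0015,0],"claw": 60},
    {"delta_pos": [0,0,-0.1],"delta_rot": [0.001,0.0015,0],"claw": 60},
    {"delta_pos": [0,0,-0.1],"delta_rot": [0.001,0.0015,0],"claw": 60},
    {"delta_pos": [0,0,-0.1],"delta_rot": [0.001,0.0015,0],"claw": 60},
    {"delta_pos": [0,0,-0.1],"delta_rot": [0.001,0.0015,0],"claw": 26},
    {"delta_pos": [0,0,-0.1],"delta_rot": [0.001,0.0015,0],"claw": 26},
    {"delta_pos": [0,0,-0.1],"delta_rot": [0.001,0.0015,0],"claw": 26},
    {"delta_pos": [0,0,-0.1],"delta_rot": [0.001,0.0015,0],"claw": 26},
    {"delta_pos": [0,0,-0.1],"delta_rot": [0.001,0.0015,0],"claw": 26},
    {"delta_pos": [0,0,-0.1],"delta_rot": [0.001,0.0015,0],"claw": 26},
  ],
  newtons=60,
)

```text
time: 15.83
eef_pos: [0.4231, 0.1056, 0.0916]
tcp_rot: [0.382, 0.597, -0.377, 0.597]
contact_force: [-0.6, -0.6, 6.4]
opening: 0.345
```

Emit:
play_rows(
  targets=[
    {"delta_pos": [0,0,0.03],"delta_rot": [0,0,0],"claw": 26},
    {"delta_pos": [0,0,0.07],"delta_rot": [0,0,0],"claw": 26},
    {"delta_pos": [0,0,0.11],"delta_rot": [0,0,0],"claw": 26},
    {"delta_pos": [0.008,-0.04,0.14],"delta_rot": [0,0,0],"claw": 26},
    {"delta_pos": [0.016,-0.08,0.14],"delta_rot": [0,0,0],"claw": 26},
    {"delta_pos": [0.024,-0.12,0.14],"delta_rot": [0,0,0],"claw": 26},
    {"delta_pos": [0.032,-0.16,0.14],"delta_rot": [0,0,0],"claw": 26},
    {"delta_pos": [0.04,-0.2,0.14],"delta_rot": [0,0,0],"claw": 26},
    {"delta_pos": [0.0471,-0.2379,0.14],"delta_rot": [0,0,0],"claw": 26},
    {"delta_pos": [0.0471,-0.2379,0.14],"delta_rot": [0,0,0],"claw": 26},
    {"delta_pos": [0.0471,-0.2379,0.14],"delta_rot": [0,0,0],"claw": 26},
    {"delta_pos": [0.0471,-0.2379,0.14],"delta_rot": [0,0,0],"claw": 26},
    {"delta_pos": [0.0471,-0.2379,0.14],"delta_rot": [0,0,0],"claw": 26},
    {"delta_pos": [0.0471,-0.2379,0.14],"delta_rot": [0,0,0],"claw": 26},
  ],
)

```text
time: 17.0
eef_pos: [0.4699, -0.1307, 0.2313]
tcp_rot: [0.381, 0.597, -0.376, 0.597]
contact_force: [0.2, 0.2, -2.2]
opening: 0.348
```

```bash
python3 snap.py w9;python3 - <<'E'
import cv2,numpy as np
from plant import ctrl
from h import *
a=ctrl.read_camera("scene");b=ctrl.read_camera("top");w=cv2.imread("pics/w9.png")
cv2.imwrite("pics/s9.png",a);cv2.imwrite("pics/t9.png",b)
o=np.zeros((520,800,3),np.uint8)
o[:300,:400]=cv2.resize(w,(400,300));o[:300,400:]=cv2.resize(a[150:300,230:430],(400,300),interpolation=cv2.INTER_CUBIC)
o[300:,:440]=cv2.resize(b[180:290,150:370],(440,220),interpolation=cv2.INTER_CUBIC)
o[300:,440:]=cv2.resize(w[200:420,140:500],(360,220))
cv2.imwrite("pics/c9.png",o)
E
```

```text
w9 t 17.0 tcp [ 0.4699 -0.1307  0.2313] [ 0.381   0.5974 -0.3758  0.5972] cam [ 0.438 -0.066  0.349] [[0.904, 0.428, 0.006], [0.408, -0.867, 0.286], [0.128, -0.256, -0.958]] 359.3741753419959 [-0.48 -0.11  2.05  0.01  1.2  -0.93] [ 0.2  0.2 -2.2]
```

View pics/c9.png

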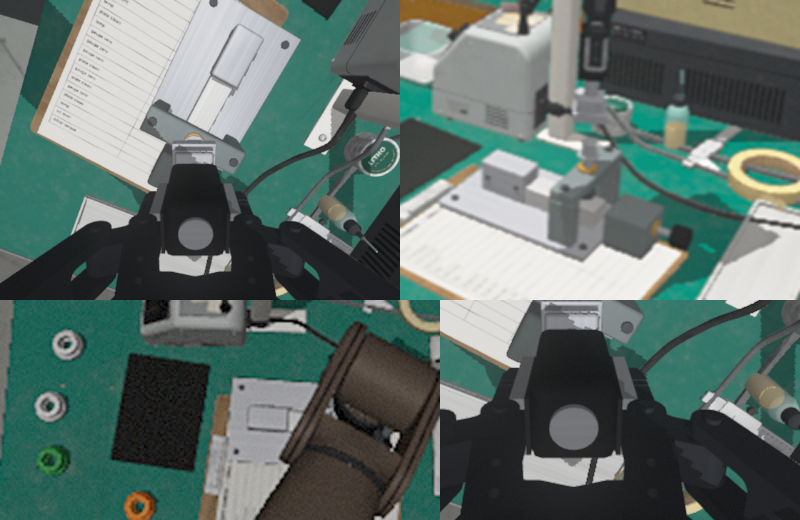

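Block sits under the bridge, flat; key is over the screw in the scene view (socket ≈(326,205), head ≈(329,226)). I'll check the lateral alignment numerically by projections.

```bash
python3 - <<'E'
import cv2,numpy as np
from plant import ctrl
from h import *
s=ctrl.get_state();t=s['eef_pos'];print(t)
c=ctrl.calibration("scene")
k=t+[-.0004,.0008,0]
for z in(.0876,.06,.045):print("key",z,proj(c,k-[0,0,z]).round(1))
for z in(.1134,.1,.09):print("head",z,proj(c,(.4698,-.1315,z)).round(1))
a=cv2.imread("pics/s9.png");g=cv2.cvtColor(a,cv2.COLOR_BGR2GRAY)
for v in range(196,232,2):print(v,g[v,312:344].tolist())
E
```

```text
[ 0.47012599 -0.13113885  0.23159681]
key 0.0876 [324.8 207.6]
key 0.06 [325.6 196.1]
key 0.045 [326.  189.7]
head 0.1134 [324.5 220.2]
head 0.1 [324.1 225.5]
head 0.09 [323.9 229.4]
196 [164, 157, 147, 143, 143, 158, 186, 209, 210, 184, 136, 111, 115, 117, 117, 116, 123, 132, 138, 132, 106, 75, 59, 57, 57, 55, 55, 56, 57, 58, 59, 61]
198 [162, 154, 146, 144, 140, 132, 126, 132, 135, 136, 133, 129, 128, 128, 127, 129, 133, 135, 138, 154, 185, 193, 170, 165, 187, 195, 180, 152, 121, 104, 84, 64]
200 [160, 153, 146, 145, 158, 166, 149, 130, 129, 130, 131, 133, 135, 135, 137, 137, 139, 138, 139, 132, 127, 118, 108, 103, 103, 106, 114, 133, 145, 145, 157, 175]
202 [153, 152, 143, 148, 170, 178, 153, 124, 120, 121, 120, 118, 120, 121, 120, 119, 117, 118, 121, 123, 128, 127, 127, 137, 136, 125, 114, 107, 102, 100, 101, 124]
204 [79, 84, 83, 112, 168, 178, 137, 116, 117, 117, 119, 118, 118, 118, 118, 118, 117, 117, 117, 120, 124, 111, 105, 120, 127, 113, 101, 99, 93, 81, 85, 115]
206 [72, 77, 70, 94, 165, 197, 170, 135, 126, 123, 122, 122, 121, 122, 121, 122, 121, 122, 124, 126, 133, 134, 1
[... 1278 characters left out ...]
14, 171, 103, 71, 86, 106, 111, 108, 106, 105, 105]
224 [121, 127, 129, 149, 179, 200, 220, 228, 210, 155, 122, 118, 119, 119, 121, 126, 144, 156, 158, 144, 115, 91, 84, 86, 112, 130, 122, 119, 120, 116, 115, 113]
226 [113, 112, 112, 112, 111, 121, 154, 189, 179, 135, 117, 118, 119, 120, 120, 124, 136, 152, 159, 162, 155, 149, 146, 147, 155, 162, 159, 146, 129, 118, 117, 119]
228 [113, 113, 113, 112, 111, 113, 131, 156, 169, 165, 151, 130, 124, 125, 124, 126, 134, 149, 160, 164, 163, 162, 163, 162, 159, 147, 125, 104, 95, 95, 106, 117]
230 [117, 115, 114, 112, 111, 111, 113, 123, 130, 131, 123, 120, 121, 121, 117, 112, 113, 119, 123, 122, 122, 123, 124, 127, 119, 100, 88, 86, 81, 73, 74, 92]
```

Emit:
play_rows(
  targets=[
    {"delta_pos": [0,-0.001,-0.012],"delta_rot": [0,0,0],"claw": 26},
    {"delta_pos": [0,-0.001,-0.024],"delta_rot": [0,0,0],"claw": 26},
    {"delta_pos": [0,-0.001,-0.03],"delta_rot": [0,0,0],"claw": 26},
    {"delta_pos": [0,-0.001,-0.033],"delta_rot": [0,0,0],"claw": 26},
    {"delta_pos": [0,-0.001,-0.036],"delta_rot": [0,0,0],"claw": 26},
    {"delta_pos": [0,-0.001,-0.036],"delta_rot": [0,0,0],"claw": 26},
    {"delta_pos": [0,-0.001,-0.036],"delta_rot": [0,0,0],"claw": 26},
  ],
)

```text
time: 17.73
eef_pos: [0.4702, -0.1322, 0.1956]
tcp_rot: [0.381, 0.597, -0.376, 0.597]
contact_force: [0.1, -0.2, -1.6]
opening: 0.345
```

Emit:
play_rows(
  targets=[
    {"delta_pos": [0,0,-0.003],"delta_rot": [0,0,0],"claw": 26},
    {"delta_pos": [0,0,-0.006],"delta_rot": [0,0,0],"claw": 26},
    {"delta_pos": [0,0,-0.009],"delta_rot": [0,0,0],"claw": 26},
    {"delta_pos": [0,0,-0.011],"delta_rot": [0,0,0],"claw": 26},
    {"delta_pos": [0,0,-0.011],"delta_rot": [0,0,0],"claw": 26},
    {"delta_pos": [0,0,-0.011],"delta_rot": [0,0,0],"claw": 26},
  ],
)

```text
time: 18.23
eef_pos: [0.4701, -0.1322, 0.1843]
tcp_rot: [0.381, 0.597, -0.376, 0.597]
contact_force: [-0.3, -1.3, -1.8]
opening: 0.349
```

Seated without resistance. First turn 30° clockwise, watching torque.

Emit:
play_rows(
  targets=[
    {"delta_pos": [0,0,0],"delta_rot": [0,0,-0.035],"claw": 26},
    {"delta_pos": [0,0,-0.0005],"delta_rot": [0,0,-0.07],"claw": 26},
    {"delta_pos": [0,0,-0.0008],"delta_rot": [0,0,-0.105],"claw": 26},
    {"delta_pos": [0,0,-0.0012],"delta_rot": [0,0,-0.14],"claw": 26},
    {"delta_pos": [0,0,-0.0015],"delta_rot": [0,0,-0.1667],"claw": 26},
    {"delta_pos": [0,0,-0.0015],"delta_rot": [0,0,-0.1667],"claw": 26},
    {"delta_pos": [0,0,-0.0015],"delta_rot": [0,0,-0.1667],"claw": 26},
  ],
)

```text
time: 18.82
eef_pos: [0.47, -0.1326, 0.1832]
tcp_rot: [0.522, 0.479, -0.518, 0.48]
contact_force: [-1.6, -1.4, 0.2]
opening: 0.344
```

```bash
cat > st.py <<'E'
from plant import ctrl
import numpy as np
s=ctrl.get_state();x,y,z,w=s['tcp_rot']
from scipy.spatial.transform import Rotation as R
t=R.from_quat(s['tcp_rot']).apply([[1,0,0],[0,1,0]])
print(s['time'],s['eef_pos'].round(4),'psi',np.degrees(np.arctan2(t[1][1],t[1][0])).round(1)-90,'lean',t[0][:2].round(4),'F',s['contact_force'].round(1),'M',s['wrist_torque'].round(2),'op',round(s['opening']*85.4,1),s['qpos'].round(2))
E
python3 st.py
```

```text
18.8167 [ 0.47   -0.1326  0.1832] psi -94.6 lean [0.0057 0.0023] F [-1.6 -1.4  0.2] M [-0.36  0.44  0.12] op 29.4 [-0.49 -0.06  2.09  0.01  1.1  -0.41]
```

Emit:
play_rows(
  targets=[
    {"delta_pos": [0,0,-0.0004],"delta_rot": [0,0,-0.036],"claw": 26},
    {"delta_pos": [0,0,-0.0007],"delta_rot": [0,0,-0.072],"claw": 26},
    {"delta_pos": [0,0,-0.001],"delta_rot": [0,0,-0.108],"claw": 26},
    {"delta_pos": [0,0,-0.0014],"delta_rot": [0,0,-0.144],"claw": 26},
    {"delta_pos": [0,0,-0.0017],"delta_rot": [0,0,-0.18],"claw": 26},
    {"delta_pos": [0,0,-0.002],"delta_rot": [0,0,-0.216],"claw": 26},
    {"delta_pos": [0,0,-0.0023],"delta_rot": [0,0,-0.252],"claw": 26},
    {"delta_pos": [0,0,-0.0027],"delta_rot": [0,0,-0.288],"claw": 26},
    {"delta_pos": [0,0,-0.003],"delta_rot": [0,0,-0.324],"claw": 26},
    {"delta_pos": [0,0,-0.0034],"delta_rot": [0,0,-0.36],"claw": 26},
    {"delta_pos": [0,0,-0.0036],"delta_rot": [0,0,-0.389],"claw": 26},
    {"delta_pos": [0,0,-0.0036],"delta_rot": [0,0,-0.389],"claw": 26},
    {"delta_pos": [0,0,-0.0036],"delta_rot": [0,0,-0.389],"claw": 26},
  ],
)

```text
time: 19.9
eef_pos: [0.4685, -0.132, 0.1795]
tcp_rot: [-0.7, -0.095, 0.701, -0.097]
contact_force: [-4.9, 0.5, 1.4]
opening: 0.35
```

```bash
python3 st.py
```

```text
19.9 [ 0.4685 -0.132   0.1795] psi -164.5 lean [-0.0011 -0.0028] F [-4.9  0.5  1.4] M [0.12 1.09 0.12] op 29.9 [-0.48 -0.05  2.1  -0.    1.1   0.82]
```

Emit:
play_rows(
  targets=[
    {"delta_pos": [-0.0005,0,-0.0004],"delta_rot": [0,0,-0.036],"claw": 26},
    {"delta_pos": [-0.0005,0,-0.0007],"delta_rot": [0,0,-0.072],"claw": 26},
    {"delta_pos": [-0.0005,0,-0.001],"delta_rot": [0,0,-0.108],"claw": 26},
    {"delta_pos": [-0.0005,0,-0.0014],"delta_rot": [0,0,-0.144],"claw": 26},
    {"delta_pos": [-0.0005,0,-0.0017],"delta_rot": [0,0,-0.18],"claw": 26},
    {"delta_pos": [-0.0005,0,-0.002],"delta_rot": [0,0,-0.216],"claw": 26},
    {"delta_pos": [-0.0005,0,-0.0023],"delta_rot": [0,0,-0.252],"claw": 26},
    {"delta_pos": [-0.0005,0,-0.0027],"delta_rot": [0,0,-0.288],"claw": 26},
    {"delta_pos": [-0.0005,0,-0.003],"delta_rot": [0,0,-0.33],"claw": 26},
    {"delta_pos": [-0.0005,0,-0.0031],"delta_rot": [0,0,-0.33],"claw": 26},
    {"delta_pos": [-0.0005,0,-0.0031],"delta_rot": [0,0,-0.33],"claw": 26},
    {"delta_pos": [-0.0005,0,-0.0031],"delta_rot": [0,0,-0.33],"claw": 26},
  ],
)

```text
time: 20.9
eef_pos: [0.4678, -0.1309, 0.1765]
tcp_rot: [-0.655, 0.263, 0.658, 0.263]
contact_force: [-2.9, 4.3, 2.6]
opening: 0.347
```

```bash
python3 st.py
```

```text
20.9 [ 0.4678 -0.1309  0.1765] psi -223.7 lean [-0.0039  0.0025] F [-2.9  4.3  2.6] M [1.16 0.47 0.12] op 29.6 [-0.48 -0.05  2.1   0.    1.1   1.85]
```

Emit:
play_rows(
  targets=[
    {"delta_pos": [0,0,0],"delta_rot": [0,0,0.025],"claw": 26},
    {"delta_pos": [0,0,0],"delta_rot": [0,0,0.025],"claw": 26},
    {"delta_pos": [0,0,0.008],"delta_rot": [0,0,0.025],"claw": 26},
    {"delta_pos": [0,0,0.018],"delta_rot": [0,0,0.025],"claw": 26},
    {"delta_pos": [0,0,0.03],"delta_rot": [0,0,0.025],"claw": 26},
    {"delta_pos": [0,0,0.06],"delta_rot": [0,0,0.025],"claw": 26},
    {"delta_pos": [0,0,0.06],"delta_rot": [0,0,0.025],"claw": 26},
    {"delta_pos": [0,0,0.06],"delta_rot": [0,0,0.025],"claw": 26},
  ],
)

```text
time: 21.57
eef_pos: [0.4695, -0.1321, 0.2401]
tcp_rot: [0.667, -0.238, -0.665, -0.237]
contact_force: [-0.4, 0.1, -2.8]
opening: 0.343
```

```bash
python3 st.py; python3 - <<'E'
import cv2,pickle
from h import *
C=pickle.load(open("pics/w1.pkl","rb"));C2=pickle.load(open("pics/w2.pkl","rb"));C8=pickle.load(open("pics/w8.pkl","rb"))
print([plane(C,*q,.004)[:2].round(3).tolist() for q in((233,88),(366,103),(348,202))],[plane(C2,*q,.004)[:2].round(3).tolist() for q in((222,5),(393,26),(368,156))],[plane(C8,*q,.004)[:2].round(3).tolist() for q in((313,66),(474,176),(234,198))])
E
```

```text
21.5667 [ 0.4695 -0.1321  0.2401] psi -219.2 lean [ 0.0024 -0.0018] F [-0.4  0.1 -2.8] M [-0.03  0.    0.03] op 29.3 [-0.48 -0.12  2.04 -0.    1.22  1.77]
[[0.409, 0.207], [0.575, 0.19], [0.56, 0.061]] [[0.407, 0.208], [0.576, 0.189], [0.561, 0.061]] [[0.409, 0.208], [0.574, 0.189], [0.395, 0.083]]
```

Emit:
play_rows(
  targets=[
    {"delta_pos": [-0.007,0.04,0],"delta_rot": [0,0,0.036],"claw": 26},
    {"delta_pos": [-0.014,0.08,0],"delta_rot": [0,0,0.072],"claw": 26},
    {"delta_pos": [-0.021,0.12,0],"delta_rot": [0,0,0.108],"claw": 26},
    {"delta_pos": [-0.028,0.16,0],"delta_rot": [0,0,0.144],"claw": 26},
    {"delta_pos": [-0.035,0.2,0],"delta_rot": [0,0,0.18],"claw": 26},
    {"delta_pos": [-0.0435,0.244,0],"delta_rot": [0,0,0.216],"claw": 26},
    {"delta_pos": [-0.0435,0.244,0],"delta_rot": [0,0,0.252],"claw": 26},
    {"delta_pos": [-0.0435,0.244,0],"delta_rot": [0,0,0.288],"claw": 26},
    {"delta_pos": [-0.0435,0.244,0],"delta_rot": [0,0,0.324],"claw": 26},
    {"delta_pos": [-0.0435,0.244,-0.03],"delta_rot": [0,0,0.356],"claw": 26},
    {"delta_pos": [-0.0435,0.244,-0.07],"delta_rot": [0,0,0.356],"claw": 26},
    {"delta_pos": [-0.0435,0.244,-0.11],"delta_rot": [0,0,0.356],"claw": 26},
    {"delta_pos": [-0.0435,0.244,-0.13],"delta_rot": [0,0,0.356],"claw": 26},
    {"delta_pos": [-0.0435,0.244,-0.138],"delta_rot": [0,0,0.356],"claw": 26},
    {"delta_pos": [-0.0435,0.244,-0.138],"delta_rot": [0,0,0.356],"claw": 26},
    {"delta_pos": [-0.0435,0.244,-0.138],"delta_rot": [0,0,0.356],"claw": 26},
  ],
)

```text
time: 22.9
eef_pos: [0.4266, 0.1119, 0.1027]
tcp_rot: [0.692, 0.152, -0.689, 0.152]
contact_force: [0.3, -0.1, -1.2]
opening: 0.346
```

```bash
python3 st.py
```

```text
22.9 [0.4266 0.1119 0.1027] psi -155.1 lean [0.0036 0.0013] F [ 0.3 -0.1 -1.2] M [ 0.03 -0.03 -0.03] op 29.5 [ 0.02 -0.05  2.25  0.    0.93  1.16]
```

Emit:
play_rows(
  targets=[
    {"delta_pos": [0,0,-0.005],"delta_rot": [0,0,0],"claw": 26},
    {"delta_pos": [0,0,-0.009],"delta_rot": [0,0,0],"claw": 26},
    {"delta_pos": [0,0,-0.0105],"delta_rot": [0,0,0],"claw": 26},
    {"delta_pos": [0,0,-0.0105],"delta_rot": [0,0,0],"claw": 26},
    {"delta_pos": [0,0,-0.0105],"delta_rot": [0,0,0],"claw": 26},
  ],
)

```text
time: 23.32
eef_pos: [0.4268, 0.1119, 0.0926]
tcp_rot: [0.692, 0.152, -0.689, 0.152]
contact_force: [0.3, -0.4, -1.9]
opening: 0.339
```

```bash
python3 st.py
```

```text
23.3167 [0.4268 0.1119 0.0926] psi -155.1 lean [0.0043 0.0013] F [ 0.3 -0.4 -1.9] M [0.04 0.02 0.01] op 29.0 [ 0.02 -0.03  2.26  0.    0.91  1.16]
```

Emit:
play_rows(
  targets=[
    {"delta_pos": [0,0,-0.0012],"delta_rot": [0,0,0],"claw": 26},
    {"delta_pos": [0,0,-0.0012],"delta_rot": [0,0,0],"claw": 50},
    {"delta_pos": [0,0,-0.0012],"delta_rot": [0,0,0],"claw": 60},
    {"delta_pos": [0,0,-0.0012],"delta_rot": [0,0,0],"claw": 60},
    {"delta_pos": [0,0,0.04],"delta_rot": [0,0,0],"claw": 60},
    {"delta_pos": [0,0,0.08],"delta_rot": [0,0,0],"claw": 60},
    {"delta_pos": [0,0,0.12],"delta_rot": [0,0,0],"claw": 60},
    {"delta_pos": [0.005,-0.04,0.16],"delta_rot": [0,0,0.036],"claw": 60},
    {"delta_pos": [0.01,-0.08,0.19],"delta_rot": [0,0,0.072],"claw": 60},
    {"delta_pos": [0.015,-0.12,0.19],"delta_rot": [0,0,0.108],"claw": 60},
    {"delta_pos": [0.02,-0.16,0.19],"delta_rot": [0,0,0.144],"claw": 60},
    {"delta_pos": [0.025,-0.2,0.19],"delta_rot": [0,0,0.18],"claw": 60},
    {"delta_pos": [0.03,-0.24,0.19],"delta_rot": [0,0,0.216],"claw": 60},
    {"delta_pos": [0.034,-0.27,0.19],"delta_rot": [0,0,0.252],"claw": 60},
    {"delta_pos": [0.034,-0.27,0.17],"delta_rot": [0,0,0.288],"claw": 60},
    {"delta_pos": [0.034,-0.27,0.15],"delta_rot": [0,0,0.324],"claw": 60},
    {"delta_pos": [0.034,-0.27,0.15],"delta_rot": [0,0,0.35],"claw": 60},
    {"delta_pos": [0.034,-0.27,0.15],"delta_rot": [0,0,0.35],"claw": 60},
    {"delta_pos": [0.034,-0.27,0.15],"delta_rot": [0,0,0.35],"claw": 60},
  ],
)

```text
time: 24.9
eef_pos: [0.4609, -0.1583, 0.2428]
tcp_rot: [0.511, 0.491, -0.508, 0.489]
contact_force: [-0.2, 0.9, 1.2]
opening: 0.703
```

```bash
python3 snap.py w10; python3 - <<'E'
import cv2,pickle,numpy as np
from h import *
from plant import ctrl
c=pickle.load(open("pics/w10.pkl","rb"));im=cv2.imread("pics/w10.png")
u,v=proj(c,(.4698,-.1315,.105)).astype(int);print(u,v)
x0,y0=u-30,v-25
A=cv2.resize(im[y0:y0+50,x0:x0+60],(480,400),interpolation=cv2.INTER_CUBIC)
t=ctrl.read_camera("top");cv2.imwrite("pics/t10.png",t)
B=cv2.resize(t[180:300,160:280],(320,320),interpolation=cv2.INTER_CUBIC)
o=np.zeros((400,800,3),np.uint8);o[:,:480]=A;o[:320,480:]=B
print("origin",x0,y0,"scale 8");cv2.imwrite("pics/c10.png",o)
E
```

```text
w10 t 24.9 tcp [ 0.4609 -0.1583  0.2428] [ 0.5112  0.4908 -0.5085  0.4892] cam [ 0.464 -0.086  0.361] [[0.999, -0.039, 0.001], [-0.038, -0.958, 0.286], [-0.01, -0.285, -0.958]] 359.3741753419959 [-0.54 -0.12  2.04  0.    1.23 -0.5 ] [-0.2  0.9  1.2]
283 166
origin 253 141 scale 8
```

View pics/c10.png

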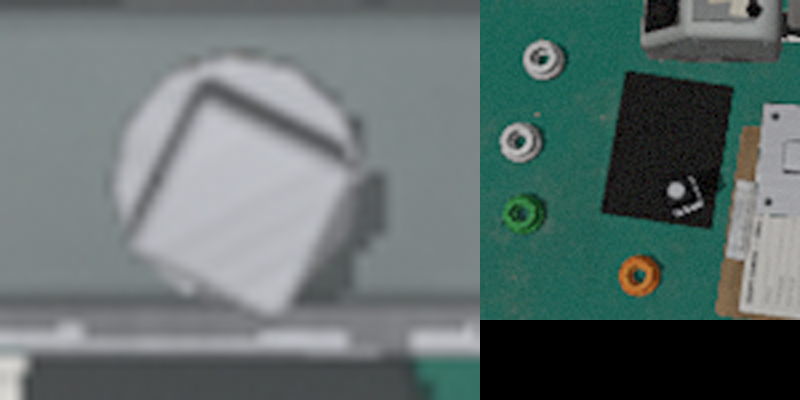

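Head flats at ≈ -29.5° world → 27.5°+90° clockwise in the fixture = 2.05 rad, in the 1.7–2.83 band (~1.6 N). The key stands upright on the mat; the blanks are in place. Now grip the block and draw it out.

Emit:
play_rows(
  targets=[
    {"delta_pos": [0.004,0.04,0],"delta_rot": [0,0,0],"claw": 55},
    {"delta_pos": [0.009,0.08,0],"delta_rot": [0,0,0],"claw": 55},
    {"delta_pos": [0.0128,0.1164,0],"delta_rot": [0,0,0],"claw": 55},
    {"delta_pos": [0.0128,0.1164,0],"delta_rot": [0,0,0],"claw": 55},
    {"delta_pos": [0.0128,0.1164,-0.04],"delta_rot": [0,0,0],"claw": 55},
    {"delta_pos": [0.0128,0.1164,-0.08],"delta_rot": [0,0,0],"claw": 55},
    {"delta_pos": [0.0128,0.1164,-0.12],"delta_rot": [0,0,0],"claw": 55},
    {"delta_pos": [0.0128,0.1164,-0.16],"delta_rot": [0,0,0],"claw": 55},
    {"delta_pos": [0.0128,0.1164,-0.19],"delta_rot": [0,0,0],"claw": 55},
    {"delta_pos": [0.0128,0.1164,-0.19],"delta_rot": [0,0,0],"claw": 55},
    {"delta_pos": [0.0128,0.1164,-0.19],"delta_rot": [0,0,0],"claw": 55},
    {"delta_pos": [0.0128,0.1164,-0.19],"delta_rot": [0,0,0],"claw": 55},
  ],
)

```text
time: 26.0
eef_pos: [0.476, -0.0422, 0.0559]
tcp_rot: [0.512, 0.489, -0.507, 0.491]
contact_force: [-0.1, -0.0, 1.4]
opening: 0.642
```

```bash
python3 st.py
```

```text
26.0 [ 0.476  -0.0422  0.0559] psi -92.2 lean [0.0064 0.0021] F [-0.1 -0.   1.4] M [-0.05 -0.03 -0.02] op 54.8 [-0.3   0.13  2.18  0.01  0.83 -0.27]
```

Emit:
play_rows(
  targets=[
    {"delta_pos": [-0.002,0,-0.0065],"delta_rot": [-0.0007,0.002,0],"claw": 55},
    {"delta_pos": [-0.002,0,-0.0065],"delta_rot": [-0.0007,0.002,0],"claw": 55},
    {"delta_pos": [-0.002,0,-0.0065],"delta_rot": [-0.0007,0.002,0],"claw": 55},
    {"delta_pos": [-0.002,0,-0.0065],"delta_rot": [-0.0007,0.002,0],"claw": 30},
    {"delta_pos": [-0.002,0,-0.0065],"delta_rot": [-0.0007,0.002,0],"claw": 30},
    {"delta_pos": [-0.002,0,-0.0065],"delta_rot": [-0.0007,0.002,0],"claw": 30},
    {"delta_pos": [-0.002,0,-0.0065],"delta_rot": [-0.0007,0.002,0],"claw": 30},
    {"delta_pos": [-0.002,0,-0.0065],"delta_rot": [-0.0007,0.002,0],"claw": 30},
    {"delta_pos": [-0.002,0,-0.0065],"delta_rot": [-0.0007,0.002,0],"claw": 30},
  ],
  newtons=40,
)

```text
time: 26.75
eef_pos: [0.4744, -0.0424, 0.0504]
tcp_rot: [0.51, 0.49, -0.51, 0.49]
contact_force: [-2.9, -0.1, 6.1]
opening: 0.386
```

```bash
python3 st.py
```

```text
26.75 [ 0.4744 -0.0424  0.0504] psi -92.2 lean [ 0.0005 -0.0001] F [-2.9 -0.1  6.1] M [ 0.02  0.32 -0.1 ] op 32.9 [-0.3   0.14  2.18  0.    0.82 -0.26]
```

Emit:
play_rows(
  targets=[
    {"delta_pos": [0.0003,0.01,0],"delta_rot": [0,0,0],"claw": 30},
    {"delta_pos": [0.0007,0.02,0],"delta_rot": [0,0,0],"claw": 30},
    {"delta_pos": [0.001,0.03,0],"delta_rot": [0,0,0],"claw": 30},
    {"delta_pos": [0.0014,0.04,0],"delta_rot": [0,0,0],"claw": 30},
    {"delta_pos": [0.0018,0.052,0],"delta_rot": [0,0,0],"claw": 30},
    {"delta_pos": [0.0023,0.065,0],"delta_rot": [0,0,0],"claw": 30},
    {"delta_pos": [0.0028,0.08,0.001],"delta_rot": [0,0,0],"claw": 30},
    {"delta_pos": [0.0028,0.08,0.001],"delta_rot": [0,0,0],"claw": 30},
    {"delta_pos": [0.0028,0.08,0.001],"delta_rot": [0,0,0],"claw": 30},
    {"delta_pos": [0.0028,0.08,0.03],"delta_rot": [0,0,0],"claw": 30},
    {"delta_pos": [0.0028,0.08,0.06],"delta_rot": [0,0,0],"claw": 30},
    {"delta_pos": [0.0028,0.08,0.06],"delta_rot": [0,0,0],"claw": 30},
    {"delta_pos": [0.0028,0.08,0.06],"delta_rot": [0,0,0],"claw": 30},
  ],
)

```text
time: 27.83
eef_pos: [0.4784, 0.0374, 0.1119]
tcp_rot: [0.511, 0.489, -0.509, 0.491]
contact_force: [-0.0, 0.5, -4.2]
opening: 0.391
```

```bash
python3 st.py
```

```text
27.8333 [0.4784 0.0374 0.1119] psi -92.2 lean [ 0.0045 -0.0005] F [-0.   0.5 -4.2] M [ 0.1   0.06 -0.02] op 33.4 [-0.13  0.03  2.16  0.    0.95 -0.09]
```

Emit:
play_rows(
  targets=[
    {"delta_pos": [0.01,0.03,0],"delta_rot": [0,0,0],"claw": 30},
    {"delta_pos": [0.02,0.07,0],"delta_rot": [0,0,0],"claw": 30},
    {"delta_pos": [0.0276,0.11,0],"delta_rot": [0,0,0],"claw": 30},
    {"delta_pos": [0.0276,0.1246,0],"delta_rot": [0,0,0],"claw": 30},
    {"delta_pos": [0.0276,0.1246,0],"delta_rot": [0,0,0],"claw": 30},
    {"delta_pos": [0.0276,0.1246,-0.03],"delta_rot": [0,0,0],"claw": 30},
    {"delta_pos": [0.0276,0.1246,-0.055],"delta_rot": [0,0,0],"claw": 30},
    {"delta_pos": [0.0276,0.1246,-0.066],"delta_rot": [0,0,0],"claw": 30},
    {"delta_pos": [0.0276,0.1246,-0.069],"delta_rot": [0,0,0],"claw": 30},
    {"delta_pos": [0.0276,0.1246,-0.07],"delta_rot": [0,0,0],"claw": 30},
    {"delta_pos": [0.0276,0.1246,-0.07],"delta_rot": [0,0,0],"claw": 30},
  ],
)

```text
time: 28.75
eef_pos: [0.5041, 0.1611, 0.0416]
tcp_rot: [-0.509, -0.49, 0.511, -0.49]
contact_force: [-5.4, -0.6, 5.4]
opening: 0.391
```

```bash
python3 st.py
```

```text
28.75 [0.5041 0.1611 0.0416] psi -92.3 lean [-0.0026 -0.0014] F [-5.4 -0.6  5.4] M [-0.06  1.13 -0.07] op 33.4 [ 0.12  0.26  2.06 -0.    0.83  0.16]
```

Emit:
play_rows(
  targets=[
    {"delta_pos": [0,0,0],"delta_rot": [0,0,0],"claw": 50},
    {"delta_pos": [0,0,0],"delta_rot": [0,0,0],"claw": 50},
    {"delta_pos": [0,0,0],"delta_rot": [0,0,0],"claw": 50},
    {"delta_pos": [0,0,0.04],"delta_rot": [0,0,0],"claw": 50},
    {"delta_pos": [0,0,0.08],"delta_rot": [0,0,0],"claw": 50},
    {"delta_pos": [0,0,0.12],"delta_rot": [0,0,0],"claw": 50},
    {"delta_pos": [0,-0.03,0.15],"delta_rot": [0,0,0],"claw": 50},
    {"delta_pos": [-0.004,-0.07,0.17],"delta_rot": [0,0,0],"claw": 50},
    {"delta_pos": [-0.008,-0.11,0.17],"delta_rot": [0,0,0],"claw": 50},
    {"delta_pos": [-0.012,-0.15,0.17],"delta_rot": [0,0,0],"claw": 50},
    {"delta_pos": [-0.016,-0.19,0.17],"delta_rot": [0,0,0],"claw": 50},
    {"delta_pos": [-0.02,-0.23,0.17],"delta_rot": [0,0,0],"claw": 50},
    {"delta_pos": [-0.024,-0.27,0.17],"delta_rot": [0,0,0],"claw": 50},
    {"delta_pos": [-0.028,-0.31,0.17],"delta_rot": [0,0,0],"claw": 50},
    {"delta_pos": [-0.033,-0.35,0.17],"delta_rot": [0,0,0],"claw": 50},
    {"delta_pos": [-0.0385,-0.39,0.17],"delta_rot": [0,0,0],"claw": 50},
    {"delta_pos": [-0.0385,-0.4065,0.15],"delta_rot": [0,0,0],"claw": 50},
    {"delta_pos": [-0.0385,-0.4065,0.12],"delta_rot": [0,0,0],"claw": 50},
    {"delta_pos": [-0.0385,-0.4065,0.12],"delta_rot": [0,0,0],"claw": 50},
    {"delta_pos": [-0.0385,-0.4065,0.12],"delta_rot": [0,0,0],"claw": 50},
  ],
)

```text
time: 30.42
eef_pos: [0.4642, -0.2449, 0.1598]
tcp_rot: [-0.509, -0.492, 0.511, -0.488]
contact_force: [-0.2, -0.4, -0.3]
opening: 0.585
```

```bash
python3 st.py; python3 snap.py w11; python3 - <<'E'
import cv2,pickle,numpy as np
from h import *
c=pickle.load(open("pics/w11.pkl","rb"));im=cv2.imread("pics/w11.png")
o=np.zeros((420,800,3),np.uint8);o[:,:560]=im
from plant import ctrl
t=ctrl.read_camera("top");cv2.imwrite("pics/t11.png",t);o[:240,560:]=cv2.resize(t[180:300,160:280],(240,240),interpolation=cv2.INTER_CUBIC)
for z in(.045,.032):print(proj(c,(.4655,-.2355,z)),proj(c,(.4655,-.2555,z)))
cv2.imwrite("pics/c11.png",o)
E
```

```text
30.4167 [ 0.4642 -0.2449  0.1598] psi -92.3 lean [-0.0065  0.0018] F [-0.2 -0.4 -0.3] M [-0.01 -0.01  0.03] op 49.9 [-0.68  0.06  2.02 -0.    1.07 -0.64]
w11 t 30.4167 tcp [ 0.4642 -0.2449  0.1598] [-0.5089 -0.4917  0.5113 -0.4876] cam [ 0.468 -0.172  0.278] [[0.999, -0.04, -0.006], [-0.037, -0.957, 0.288], [-0.018, -0.288, -0.958]] 359.3741753419959 [-0.68  0.06  2.02 -0.    1.07 -0.64] [-0.2 -0.4 -0.3]
[275.3882874  198.18167323] [276.50865282 226.28397039]
[275.38171947 193.3513516 ] [276.44842244 220.21121969]
```

View pics/c11.png

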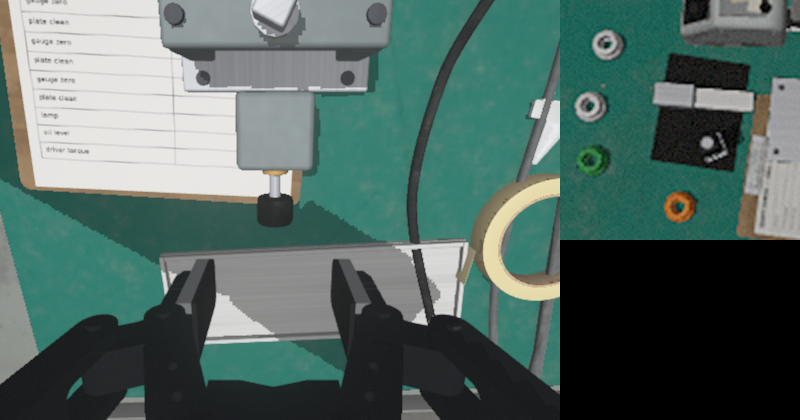

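Knob at (275,210) is exactly where predicted; block and key lie/stand on the mat. Grip the knob.

Emit:
play_rows(
  targets=[
    {"delta_pos": [0.0013,-0.0003,-0.035],"delta_rot": [-0.0006,-0.002,0],"claw": 50},
    {"delta_pos": [0.0013,-0.0003,-0.07],"delta_rot": [-0.0006,-0.002,0],"claw": 50},
    {"delta_pos": [0.0013,-0.0003,-0.105],"delta_rot": [-0.0006,-0.002,0],"claw": 50},
    {"delta_pos": [0.0013,-0.0003,-0.12],"delta_rot": [-0.0006,-0.002,0],"claw": 50},
    {"delta_pos": [0.0013,-0.0003,-0.12],"delta_rot": [-0.0006,-0.002,0],"claw": 50},
    {"delta_pos": [0.0013,-0.0003,-0.12],"delta_rot": [-0.0006,-0.002,0],"claw": 50},
    {"delta_pos": [0.0013,-0.0003,-0.12],"delta_rot": [-0.0006,-0.002,0],"claw": 20},
    {"delta_pos": [0.0013,-0.0003,-0.12],"delta_rot": [-0.0006,-0.002,0],"claw": 20},
    {"delta_pos": [0.0013,-0.0003,-0.12],"delta_rot": [-0.0006,-0.002,0],"claw": 20},
    {"delta_pos": [0.0013,-0.0003,-0.12],"delta_rot": [-0.0006,-0.002,0],"claw": 20},
    {"delta_pos": [0.0013,-0.0003,-0.12],"delta_rot": [-0.0006,-0.002,0],"claw": 20},
    {"delta_pos": [0.0013,-0.0003,-0.12],"delta_rot": [-0.0006,-0.002,0],"claw": 20},
  ],
  newtons=50,
)

```text
time: 31.52
eef_pos: [0.4648, -0.2462, 0.0457]
tcp_rot: [-0.507, -0.491, 0.511, -0.491]
contact_force: [-15.2, 0.7, 14.0]
opening: 0.286
```

```bash
python3 st.py
```

```text
31.5167 [ 0.4648 -0.2462  0.0457] psi -92.1 lean [-0.0046 -0.0035] F [-15.2   0.7  14. ] M [0.06 2.79 0.05] op 24.4 [-0.68  0.24  2.06 -0.01  0.83 -0.64]
```

Emit:
play_rows(
  targets=[
    {"delta_pos": [0,0,0],"delta_rot": [0,0,0],"claw": 45},
    {"delta_pos": [0,0,0],"delta_rot": [0,0,0],"claw": 45},
    {"delta_pos": [-0.001,0.001,-0.0095],"delta_rot": [0,-0.001,0],"claw": 45},
    {"delta_pos": [-0.001,0.001,-0.0095],"delta_rot": [0,-0.001,0],"claw": 45},
    {"delta_pos": [-0.001,0.001,-0.0095],"delta_rot": [0,-0.001,0],"claw": 45},
    {"delta_pos": [-0.001,0.001,-0.0095],"delta_rot": [0,-0.001,0],"claw": 20},
    {"delta_pos": [-0.001,0.001,-0.0095],"delta_rot": [0,-0.001,0],"claw": 20},
    {"delta_pos": [-0.001,0.001,-0.0095],"delta_rot": [0,-0.001,0],"claw": 20},
    {"delta_pos": [-0.001,0.001,-0.0095],"delta_rot": [0,-0.001,0],"claw": 20},
    {"delta_pos": [-0.001,0.001,-0.0095],"delta_rot": [0,-0.001,0],"claw": 20},
    {"delta_pos": [-0.001,0.001,-0.0095],"delta_rot": [0,-0.001,0],"claw": 20},
  ],
)

```text
time: 32.43
eef_pos: [0.4644, -0.2452, 0.0363]
tcp_rot: [-0.508, -0.49, 0.51, -0.492]
contact_force: [3.5, 1.1, -2.2]
opening: 0.287
```

```bash
python3 st.py
```

```text
32.4333 [ 0.4644 -0.2452  0.0363] psi -92.1 lean [ 0.0001 -0.0041] F [ 3.5  1.1 -2.2] M [ 0.07 -0.66 -0.02] op 24.5 [-0.68  0.26  2.07 -0.    0.81 -0.64]
```

Emit:
play_rows(
  targets=[
    {"delta_pos": [-0.0001,-0.003,0],"delta_rot": [0,0,0],"claw": 20},
    {"delta_pos": [-0.0002,-0.006,0],"delta_rot": [0,0,0],"claw": 20},
    {"delta_pos": [-0.0003,-0.009,0],"delta_rot": [0,0,0],"claw": 20},
    {"delta_pos": [-0.0004,-0.012,0],"delta_rot": [0,0,0],"claw": 20},
    {"delta_pos": [-0.0005,-0.015,0],"delta_rot": [0,0,0],"claw": 20},
    {"delta_pos": [-0.0005,-0.015,0],"delta_rot": [0,0,0],"claw": 20},
    {"delta_pos": [-0.0005,-0.015,0],"delta_rot": [0,0,0],"claw": 20},
    {"delta_pos": [-0.0005,-0.015,0],"delta_rot": [0,0,0],"claw": 20},
  ],
)

```text
time: 33.1
eef_pos: [0.4638, -0.2604, 0.0363]
tcp_rot: [-0.508, -0.49, 0.51, -0.492]
contact_force: [2.2, -0.3, -0.7]
opening: 0.285
```

```bash
python3 st.py
```

```text
33.1 [ 0.4638 -0.2604  0.0363] psi -92.1 lean [-0.     -0.0043] F [ 2.2 -0.3 -0.7] M [ 0.   -0.28  0.09] op 24.3 [-0.7   0.27  2.05 -0.    0.81 -0.66]
```

Emit:
play_rows(
  targets=[
    {"delta_pos": [0,0,0],"delta_rot": [0,0,0],"claw": 50},
    {"delta_pos": [0,0,0],"delta_rot": [0,0,0],"claw": 50},
    {"delta_pos": [0,0,0],"delta_rot": [0,0,0],"claw": 50},
    {"delta_pos": [0,0,0.03],"delta_rot": [0,0,0],"claw": 50},
    {"delta_pos": [0,0,0.07],"delta_rot": [0,0,0],"claw": 50},
    {"delta_pos": [0,0,0.11],"delta_rot": [0,0,0],"claw": 50},
    {"delta_pos": [0,0.015,0.124],"delta_rot": [0,0,0],"claw": 50},
    {"delta_pos": [0,0.015,0.124],"delta_rot": [0,0,0],"claw": 50},
    {"delta_pos": [0,0.015,0.124],"delta_rot": [0,0,0],"claw": 50},
    {"delta_pos": [0,0.015,0.124],"delta_rot": [0,0,0],"claw": 50},
  ],
)

```text
time: 33.93
eef_pos: [0.4629, -0.2449, 0.159]
tcp_rot: [-0.508, -0.491, 0.51, -0.491]
contact_force: [0.0, -0.2, 0.1]
opening: 0.586
```

```bash
python3 snap.py w12; cat > an.py <<'E'
import cv2,pickle,numpy as np
from h import *
for n in("w11","w12"):
    c=pickle.load(open(f"pics/{n}.pkl","rb"));im=cv2.imread(f"pics/{n}.png")
    b=im[150:262,245:305];m=(b.max(2)<62).astype(np.uint8)
    k,l,s,ce=cv2.connectedComponentsWithStats(m);i=1+s[1:,4].argmax();u,v=ce[i]+[245,150]
    print(n,s[i]+[245,150,0,0,0],plane(c,u,v,.042).round(4))
    t=[plane(c,*q,.010)[:2].round(4).tolist() for q in((161,254),(468,241),(165,345))];print(t)
E
python3 an.py
python3 - <<'E'
import cv2,numpy as np
from plant import ctrl
from h import *
c=ctrl.calibration("top")
for n in("t9","t10","t11"):
    im=cv2.imread(f"pics/{n}.png");h=cv2.cvtColor(im,cv2.COLOR_BGR2HSV)
    m=((h[...,1]<60)&(h[...,2]>110)).astype(np.uint8);m[:,:155]=0;m[:,205:]=0;m[:185]=0;m[300:]=0
    k,l,s,ce=cv2.connectedComponentsWithStats(m)
    print(n,[(s[i][4],ce[i].round(1).tolist(),plane(c,*ce[i],.022).round(4).tolist()) for i in range(1,k) if s[i][4]>30])
E
```

```text
w12 t 33.9333 tcp [ 0.4629 -0.2449  0.159 ] [-0.5076 -0.4907  0.5102 -0.4911] cam [ 0.466 -0.172  0.276] [[0.999, -0.035, -0.002], [-0.033, -0.956, 0.293], [-0.012, -0.292, -0.956]] 359.3741753419959 [-0.68  0.06  2.03 -0.    1.06 -0.64] [ 0.  -0.2  0.1]
w11 [ 257  194   36   33 1051] [ 0.4646 -0.245   0.042 ]
[[0.3707, -0.2882], [0.6172, -0.2863], [0.3629, -0.375]]
w12 [ 258  212   36   35 1061] [ 0.4639 -0.2593  0.042 ]
[[0.3706, -0.289], [0.6168, -0.2863], [0.3631, -0.3758]]
t9 [(np.int32(131), [182.4, 202.4], [0.5814, 0.2856, 0.022]), (np.int32(130), [174.0, 233.4], [0.484, 0.3042, 0.022])]
t10 [(np.int32(133), [182.4, 202.3], [0.5817, 0.2857, 0.022]), (np.int32(135), [173.9, 233.3], [0.4841, 0.3045, 0.022])]
t11 [(np.int32(131), [182.4, 202.3], [0.5817, 0.2857, 0.022]), (np.int32(132), [174.0, 233.3], [0.4842, 0.3043, 0.022])]
```

Knob moved out 14–15 mm → middle click. Now the blanks: closer look first.

Emit:
play_rows(
  targets=[
    {"delta_pos": [0,0.02,0.035],"delta_rot": [0,0,0.005],"claw": 62},
    {"delta_pos": [0,0.06,0.06],"delta_rot": [0,0,0.01],"claw": 62},
    {"delta_pos": [0.005,0.1,0.07],"delta_rot": [0,0,0.01],"claw": 62},
    {"delta_pos": [0.01,0.14,0.08],"delta_rot": [0,0,0.01],"claw": 62},
    {"delta_pos": [0.015,0.18,0.09],"delta_rot": [0,0,0.01],"claw": 62},
    {"delta_pos": [0.02,0.22,0.09],"delta_rot": [0,0,0.01],"claw": 62},
    {"delta_pos": [0.025,0.26,0.09],"delta_rot": [0,0,0.01],"claw": 62},
    {"delta_pos": [0.03,0.3,0.09],"delta_rot": [0,0,0.01],"claw": 62},
    {"delta_pos": [0.037,0.34,0.09],"delta_rot": [0,0,0.01],"claw": 62},
    {"delta_pos": [0.037,0.38,0.09],"delta_rot": [0,0,0.01],"claw": 62},
    {"delta_pos": [0.037,0.42,0.09],"delta_rot": [0,0,0.01],"claw": 62},
    {"delta_pos": [0.037,0.455,0.09],"delta_rot": [0,0,0.01],"claw": 62},
    {"delta_pos": [0.037,0.465,0.09],"delta_rot": [0,0,0.01],"claw": 62},
    {"delta_pos": [0.037,0.465,0.09],"delta_rot": [0,0,0.01],"claw": 62},
    {"delta_pos": [0.037,0.465,0.09],"delta_rot": [0,0,0.01],"claw": 62},
    {"delta_pos": [0.037,0.465,0.09],"delta_rot": [0,0,0.01],"claw": 62},
  ],
)

```text
time: 35.32
eef_pos: [0.4997, 0.2187, 0.2473]
tcp_rot: [-0.499, -0.499, 0.504, -0.498]
contact_force: [0.2, -0.5, -1.2]
opening: 0.73
```

```bash
python3 snap.py w13; python3 st.py; cat > bl.py <<'E'
import sys,cv2,pickle,numpy as np
from h import *
n=sys.argv[1];c=pickle.load(open(f"pics/{n}.pkl","rb"));im=cv2.imread(f"pics/{n}.png")
h=cv2.cvtColor(im,cv2.COLOR_BGR2HSV);m=((h[...,1]<70)&(h[...,2]>85)).astype(np.uint8)
cs,_=cv2.findContours(m,cv2.RETR_EXTERNAL,cv2.CHAIN_APPROX_NONE)
for q in cs:
    A=cv2.contourArea(q)
    if 400<A<6000:
        (u,v),r=cv2.minEnclosingCircle(q);f=A/(np.pi*r*r)
        if f>.6:
            x,y,w,hh=cv2.boundingRect(q);print("blob",A,round(f,2),(u,v,r),(x,y,w,hh),plane(c,u,v,.015).round(4),'bench',plane(c,u,v,0).round(4))
b=cv2.HoughCircles(cv2.cvtColor(im,cv2.COLOR_BGR2GRAY),cv2.HOUGH_GRADIENT,1,20,param1=120,param2=22,minRadius=10,maxRadius=35)
if b is not None:
    for u,v,r in b[0]:print("circ",u,v,r,plane(c,u,v,.031).round(4))
E
python3 bl.py w13
```

```text
w13 t 35.3167 tcp [0.4997 0.2187 0.2473] [-0.4994 -0.4988  0.5036 -0.4981] cam [0.501 0.292 0.365] [[1.0, -0.006, -0.004], [-0.004, -0.956, 0.293], [-0.006, -0.293, -0.956]] 359.3741753419959 [ 0.23  0.01  1.9  -0.    1.23  0.23] [ 0.2 -0.5 -1.2]
35.3667 [0.4998 0.2185 0.2477] psi -90.4 lean [-0.0042 -0.0031] F [-1.3  0.4  0.6] M [0.   0.04 0.01] op 61.9 [ 0.23  0.01  1.9  -0.    1.23  0.23]
blob 598.0 0.61 (122.5, 405.5, 17.7342472076416) (109, 389, 26, 31) [ 0.3123 -0.068   0.015 ] bench [ 0.3043 -0.0835  0.    ]
blob 1947.0 0.86 (363.61322021484375, 104.95282745361328, 26.919269561767578) (337, 79, 53, 51) [0.5837 0.285  0.015 ] bench [0.5872 0.2847 0.    ]
blob 1959.5 0.92 (258.5, 83.20587921142578, 26.030588150024414) (235, 58, 49, 52) [0.4857 0.3048 0.015 ] bench [0.4851 0.3054 0.    ]
circ 259.5 83.5 25.4 [0.4873 0.304  0.031 ]
circ 167.5 91.5 22.8 [0.4058 0.2977 0.031 ]
circ 363.5 104.5 24.9 [0.5797 0.2857 0.031 ]
circ 117.5 233.5 22.1 [0.3436 0.1637 0.031 ]
circ 475.5 166.5 21.6 [0.6882 0.2294 0.031 ]
circ 203.5 284.5 21.0 [0.4258 0.1066 0.031 ]
```

View pics/w13.png

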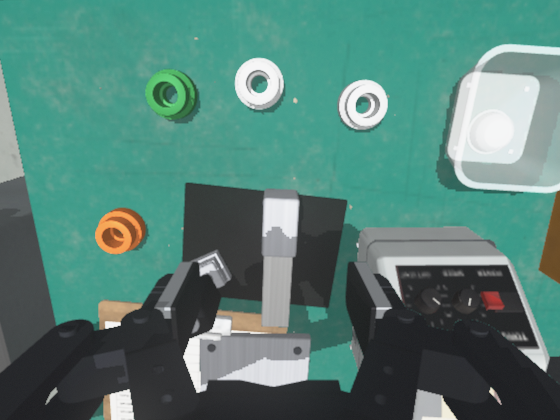

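Blanks at (258,83) and (364,105): (0.4857,0.3045) and (0.584,0.285), consistent with w1. Block and key both well on the mat. Pick the first.

Emit:
play_rows(
  targets=[
    {"delta_pos": [-0.0141,0.03,-0.02],"delta_rot": [0.001,-0.0013,0],"claw": 62},
    {"delta_pos": [-0.0141,0.07,-0.05],"delta_rot": [0.001,-0.0013,0],"claw": 62},
    {"delta_pos": [-0.0141,0.086,-0.09],"delta_rot": [0.001,-0.0013,0],"claw": 62},
    {"delta_pos": [-0.0141,0.086,-0.13],"delta_rot": [0.001,-0.0013,0],"claw": 62},
    {"delta_pos": [-0.0141,0.086,-0.16],"delta_rot": [0.001,-0.0013,0],"claw": 62},
    {"delta_pos": [-0.0141,0.086,-0.19],"delta_rot": [0.001,-0.0013,0],"claw": 62},
    {"delta_pos": [-0.0141,0.086,-0.21],"delta_rot": [0.001,-0.0013,0],"claw": 62},
    {"delta_pos": [-0.0141,0.086,-0.215],"delta_rot": [0.001,-0.0013,0],"claw": 62},
    {"delta_pos": [-0.0141,0.086,-0.215],"delta_rot": [0.001,-0.0013,0],"claw": 62},
    {"delta_pos": [-0.0141,0.086,-0.215],"delta_rot": [0.001,-0.0013,0],"claw": 62},
    {"delta_pos": [-0.0141,0.086,-0.215],"delta_rot": [0.001,-0.0013,0],"claw": 20},
    {"delta_pos": [-0.0141,0.086,-0.215],"delta_rot": [0.001,-0.0013,0],"claw": 20},
    {"delta_pos": [-0.0141,0.086,-0.215],"delta_rot": [0.001,-0.0013,0],"claw": 20},
    {"delta_pos": [-0.0141,0.086,-0.215],"delta_rot": [0.001,-0.0013,0],"claw": 20},
    {"delta_pos": [-0.0141,0.086,-0.215],"delta_rot": [0.001,-0.0013,0],"claw": 20},
    {"delta_pos": [-0.0141,0.086,-0.215],"delta_rot": [0.001,-0.0013,0],"claw": 20},
  ],
  newtons=40,
)

```text
time: 36.7
eef_pos: [0.4878, 0.305, 0.0354]
tcp_rot: [0.503, 0.498, -0.5, 0.499]
contact_force: [0.2, -1.3, 6.9]
opening: 0.457
```

```bash
python3 st.py
```

```text
36.7 [0.4878 0.305  0.0354] psi -90.4 lean [0.0046 0.0012] F [ 0.2 -1.3  6.9] M [-0.31 -0.03 -0.05] op 39.0 [ 0.38  0.35  1.95 -0.    0.84  0.39]
```

Emit:
play_rows(
  targets=[
    {"delta_pos": [0,0,0.03],"delta_rot": [0,0,0],"claw": 20},
    {"delta_pos": [0,0,0.07],"delta_rot": [0,0,0],"claw": 20},
    {"delta_pos": [0,0,0.11],"delta_rot": [0,0,0],"claw": 20},
    {"delta_pos": [0,0,0.15],"delta_rot": [0,0,0],"claw": 20},
    {"delta_pos": [-0.002,-0.035,0.17],"delta_rot": [0,0,0],"claw": 20},
    {"delta_pos": [-0.004,-0.075,0.17],"delta_rot": [0,0,0],"claw": 20},
    {"delta_pos": [-0.006,-0.115,0.17],"delta_rot": [0,0,0],"claw": 20},
    {"delta_pos": [-0.008,-0.155,0.17],"delta_rot": [0,0,0],"claw": 20},
    {"delta_pos": [-0.01,-0.195,0.17],"delta_rot": [0,0,0],"claw": 20},
    {"delta_pos": [-0.012,-0.235,0.17],"delta_rot": [0,0,0],"claw": 20},
    {"delta_pos": [-0.014,-0.275,0.17],"delta_rot": [0,0,0],"claw": 20},
    {"delta_pos": [-0.018,-0.315,0.17],"delta_rot": [0,0,0],"claw": 20},
    {"delta_pos": [-0.02,-0.355,0.17],"delta_rot": [0,0,0],"claw": 20},
    {"delta_pos": [-0.022,-0.395,0.17],"delta_rot": [0,0,0],"claw": 20},
    {"delta_pos": [-0.028,-0.435,0.17],"delta_rot": [0,0,0],"claw": 20},
    {"delta_pos": [-0.036,-0.475,0.17],"delta_rot": [0,0,0],"claw": 20},
    {"delta_pos": [-0.044,-0.515,0.17],"delta_rot": [0,0,0],"claw": 20},
    {"delta_pos": [-0.052,-0.555,0.17],"delta_rot": [0,0,0],"claw": 20},
    {"delta_pos": [-0.06,-0.595,0.17],"delta_rot": [0,0,0],"claw": 20},
    {"delta_pos": [-0.0628,-0.63,0.17],"delta_rot": [0,0,0],"claw": 20},
  ],
)

```text
time: 38.37
eef_pos: [0.4237, -0.3272, 0.2059]
tcp_rot: [0.503, 0.497, -0.501, 0.499]
contact_force: [1.1, 0.2, 0.1]
opening: 0.458
```

Emit:
play_rows(
  targets=[
    {"delta_pos": [0,0,0],"delta_rot": [0,0,0],"claw": 20},
    {"delta_pos": [0,0,0],"delta_rot": [0,0,0],"claw": 20},
    {"delta_pos": [0,0,0],"delta_rot": [0,0,0],"claw": 20},
  ],
)

```text
time: 38.62
eef_pos: [0.4235, -0.3266, 0.2057]
tcp_rot: [0.504, 0.497, -0.5, 0.499]
contact_force: [0.5, 0.2, -0.3]
opening: 0.458
```

```bash
python3 st.py
```

```text
38.6167 [ 0.4235 -0.3266  0.2057] psi -90.5 lean [0.0048 0.0014] F [ 0.5  0.2 -0.3] M [-0.02 -0.    0.03] op 39.1 [-0.85  0.02  1.97  0.    1.15 -0.84]
```

Emit:
play_rows(
  targets=[
    {"delta_pos": [0.0015,-0.004,-0.035],"delta_rot": [0,0,0],"claw": 20},
    {"delta_pos": [0.0015,-0.004,-0.075],"delta_rot": [0,0,0],"claw": 20},
    {"delta_pos": [0.0015,-0.004,-0.115],"delta_rot": [0,0,0],"claw": 20},
    {"delta_pos": [0.0015,-0.004,-0.145],"delta_rot": [0,0,0],"claw": 20},
    {"delta_pos": [0.0015,-0.004,-0.16],"delta_rot": [0,0,0],"claw": 20},
    {"delta_pos": [0.0015,-0.004,-0.164],"delta_rot": [0,0,0],"claw": 20},
    {"delta_pos": [0.0015,-0.004,-0.166],"delta_rot": [0,0,0],"claw": 20},
    {"delta_pos": [0.0015,-0.004,-0.166],"delta_rot": [0,0,0],"claw": 20},
    {"delta_pos": [0.0015,-0.004,-0.166],"delta_rot": [0,0,0],"claw": 20},
  ],
)

```text
time: 39.37
eef_pos: [0.4257, -0.3293, 0.0403]
tcp_rot: [0.503, 0.497, -0.5, 0.5]
contact_force: [-0.2, -0.8, -0.3]
opening: 0.458
```

```bash
python3 st.py
```

```text
39.3667 [ 0.4257 -0.3293  0.0403] psi -90.3 lean [0.0056 0.0008] F [-0.2 -0.8 -0.3] M [-0.01 -0.02 -0.05] op 39.1 [-0.85  0.27  2.04  0.01  0.83 -0.85]
```

Emit:
play_rows(
  targets=[
    {"delta_pos": [0,0,-0.001],"delta_rot": [0,0,0],"claw": 20},
    {"delta_pos": [0,0,-0.001],"delta_rot": [0,0,0],"claw": 56},
    {"delta_pos": [0,0,-0.001],"delta_rot": [0,0,0],"claw": 56},
    {"delta_pos": [0,0,-0.001],"delta_rot": [0,0,0],"claw": 56},
    {"delta_pos": [0,0,0.03],"delta_rot": [0,0,0],"claw": 56},
    {"delta_pos": [0,0,0.07],"delta_rot": [0,0,0],"claw": 62},
    {"delta_pos": [0,0.01,0.11],"delta_rot": [0,0,0],"claw": 62},
    {"delta_pos": [0,0.04,0.14],"delta_rot": [0,0,0],"claw": 62},
    {"delta_pos": [0.01,0.08,0.16],"delta_rot": [0,0,0],"claw": 62},
    {"delta_pos": [0.02,0.12,0.17],"delta_rot": [0,0,0],"claw": 62},
    {"delta_pos": [0.03,0.16,0.17],"delta_rot": [0,0,0],"claw": 62},
    {"delta_pos": [0.04,0.2,0.17],"delta_rot": [0,0,0],"claw": 62},
    {"delta_pos": [0.05,0.24,0.17],"delta_rot": [0,0,0],"claw": 62},
    {"delta_pos": [0.05,0.28,0.17],"delta_rot": [0,0,0],"claw": 62},
    {"delta_pos": [0.05,0.32,0.17],"delta_rot": [0,0,0],"claw": 62},
    {"delta_pos": [0.05,0.36,0.17],"delta_rot": [0,0,0],"claw": 62},
    {"delta_pos": [0.05,0.4,0.17],"delta_rot": [0,0,0],"claw": 62},
    {"delta_pos": [0.05,0.44,0.17],"delta_rot": [0,0,0],"claw": 62},
    {"delta_pos": [0.055,0.48,0.18],"delta_rot": [0,0,0],"claw": 62},
    {"delta_pos": [0.06,0.52,0.2],"delta_rot": [0,0,0],"claw": 62},
  ],
)

```text
time: 41.03
eef_pos: [0.4834, 0.1897, 0.2368]
tcp_rot: [0.502, 0.498, -0.501, 0.499]
contact_force: [0.6, -0.7, -1.2]
opening: 0.725
```

Emit:
play_rows(
  targets=[
    {"delta_pos": [0.01,0.02,0],"delta_rot": [0,0,0],"claw": 62},
    {"delta_pos": [0.02,0.04,0],"delta_rot": [0,0,0],"claw": 62},
    {"delta_pos": [0.02,0.04,0],"delta_rot": [0,0,0],"claw": 62},
    {"delta_pos": [0.02,0.04,0],"delta_rot": [0,0,0],"claw": 62},
    {"delta_pos": [0.02,0.04,0],"delta_rot": [0,0,0],"claw": 62},
  ],
)

```text
time: 41.45
eef_pos: [0.5031, 0.2292, 0.2364]
tcp_rot: [-0.501, -0.498, 0.501, -0.499]
contact_force: [0.3, -0.1, 0.4]
opening: 0.729
```

```bash
python3 snap.py w14; python3 st.py; python3 bl.py w14
```

```text
w14 t 41.45 tcp [0.5031 0.2292 0.2364] [-0.5013 -0.4985  0.5015 -0.4988] cam [0.503 0.302 0.354] [[1.0, -0.005, 0.0], [-0.005, -0.957, 0.29], [-0.001, -0.29, -0.957]] 359.3741753419959 [ 0.24  0.04  1.9  -0.    1.21  0.25] [ 0.3 -0.1  0.4]
41.5 [0.5031 0.2289 0.2365] psi -90.4 lean [ 0.0002 -0.0005] F [ 1.  -0.   0.1] M [ 0.    0.03 -0.04] op 62.4 [ 0.24  0.03  1.9  -0.    1.21  0.25]
blob 784.0 0.62 (118.5, 406.1666564941406, 20.123321533203125) (100, 389, 35, 31) [ 0.3189 -0.045   0.015 ] bench [ 0.3107 -0.0604  0.    ]
blob 2005.0 0.86 (360.2790832519531, 116.90697479248047, 27.219573974609375) (334, 92, 53, 51) [0.5834 0.2859 0.015 ] bench [0.5869 0.2852 0.    ]
circ 109.5 247.5 23.0 [0.3439 0.1647 0.031 ]
circ 161.5 105.5 24.1 [0.4071 0.2971 0.031 ]
circ 360.5 115.5 24.5 [0.5797 0.2879 0.031 ]
circ 477.5 179.5 17.8 [0.6908 0.2304 0.031 ]
```

Emit:
play_rows(
  targets=[
    {"delta_pos": [0.01,0.04,0],"delta_rot": [0,0,0],"claw": 62},
    {"delta_pos": [0.04,0.057,-0.02],"delta_rot": [0,0,0],"claw": 62},
    {"delta_pos": [0.075,0.057,-0.04],"delta_rot": [0,0,0],"claw": 62},
    {"delta_pos": [0.08,0.057,-0.08],"delta_rot": [0,0,0],"claw": 62},
    {"delta_pos": [0.08,0.057,-0.12],"delta_rot": [0,0,0],"claw": 62},
    {"delta_pos": [0.08,0.057,-0.16],"delta_rot": [0,0,0],"claw": 62},
    {"delta_pos": [0.08,0.057,-0.19],"delta_rot": [0,0,0],"claw": 62},
    {"delta_pos": [0.08,0.057,-0.202],"delta_rot": [0,0,0],"claw": 62},
    {"delta_pos": [0.08,0.057,-0.202],"delta_rot": [0,0,0],"claw": 62},
    {"delta_pos": [0.08,0.057,-0.202],"delta_rot": [0,0,0],"claw": 62},
    {"delta_pos": [0.08,0.057,-0.202],"delta_rot": [0,0,0],"claw": 62},
    {"delta_pos": [0.08,0.057,-0.202],"delta_rot": [0,0,0],"claw": 20},
    {"delta_pos": [0.08,0.057,-0.202],"delta_rot": [0,0,0],"claw": 20},
    {"delta_pos": [0.08,0.057,-0.202],"delta_rot": [0,0,0],"claw": 20},
    {"delta_pos": [0.08,0.057,-0.202],"delta_rot": [0,0,0],"claw": 20},
    {"delta_pos": [0.08,0.057,-0.202],"delta_rot": [0,0,0],"claw": 20},
    {"delta_pos": [0.08,0.057,-0.202],"delta_rot": [0,0,0],"claw": 20},
  ],
)

```text
time: 42.92
eef_pos: [0.5847, 0.2865, 0.038]
tcp_rot: [0.503, 0.498, -0.5, 0.499]
contact_force: [-2.0, 0.2, 6.7]
opening: 0.449
```

```bash
python3 st.py
```

```text
42.9167 [0.5847 0.2865 0.038 ] psi -90.3 lean [0.004  0.0007] F [-2.   0.2  6.7] M [-0.14  0.38  0.  ] op 38.3 [ 0.3   0.48  1.76 -0.    0.9   0.31]
```

Emit:
play_rows(
  targets=[
    {"delta_pos": [0,0,0.03],"delta_rot": [0,0,0],"claw": 20},
    {"delta_pos": [-0.01,0,0.07],"delta_rot": [0,0,0],"claw": 20},
    {"delta_pos": [-0.03,0,0.11],"delta_rot": [0,0,0],"claw": 20},
    {"delta_pos": [-0.06,-0.01,0.14],"delta_rot": [0,0,0],"claw": 20},
    {"delta_pos": [-0.09,-0.035,0.165],"delta_rot": [0,0,0],"claw": 20},
    {"delta_pos": [-0.11,-0.07,0.17],"delta_rot": [0,0,0],"claw": 20},
    {"delta_pos": [-0.115,-0.11,0.17],"delta_rot": [0,0,0],"claw": 20},
    {"delta_pos": [-0.115,-0.15,0.17],"delta_rot": [0,0,0],"claw": 20},
    {"delta_pos": [-0.115,-0.19,0.17],"delta_rot": [0,0,0],"claw": 20},
    {"delta_pos": [-0.115,-0.23,0.17],"delta_rot": [0,0,0],"claw": 20},
    {"delta_pos": [-0.115,-0.27,0.17],"delta_rot": [0,0,0],"claw": 20},
    {"delta_pos": [-0.115,-0.31,0.17],"delta_rot": [0,0,0],"claw": 20},
    {"delta_pos": [-0.115,-0.35,0.17],"delta_rot": [0,0,0],"claw": 20},
    {"delta_pos": [-0.115,-0.39,0.17],"delta_rot": [0,0,0],"claw": 20},
    {"delta_pos": [-0.11,-0.43,0.17],"delta_rot": [0,0,0],"claw": 20},
    {"delta_pos": [-0.1,-0.47,0.17],"delta_rot": [0,0,0],"claw": 20},
    {"delta_pos": [-0.09,-0.51,0.17],"delta_rot": [0,0,0],"claw": 20},
    {"delta_pos": [-0.08,-0.55,0.17],"delta_rot": [0,0,0],"claw": 20},
    {"delta_pos": [-0.0777,-0.59,0.17],"delta_rot": [0,0,0],"claw": 20},
    {"delta_pos": [-0.0777,-0.6165,0.17],"delta_rot": [0,0,0],"claw": 20},
  ],
)

```text
time: 44.58
eef_pos: [0.5073, -0.3338, 0.2095]
tcp_rot: [0.503, 0.496, -0.501, 0.5]
contact_force: [0.1, -0.4, -0.9]
opening: 0.448
```

Emit:
play_rows(
  targets=[
    {"delta_pos": [0,0,0],"delta_rot": [0,0,0],"claw": 20},
    {"delta_pos": [0,0,0],"delta_rot": [0,0,0],"claw": 20},
    {"delta_pos": [0,0,0],"delta_rot": [0,0,0],"claw": 20},
  ],
)

```text
time: 44.83
eef_pos: [0.5072, -0.3333, 0.21]
tcp_rot: [0.503, 0.496, -0.501, 0.5]
contact_force: [0.0, -0.4, -0.3]
opening: 0.446
```

```bash
python3 st.py
```

```text
44.8333 [ 0.5072 -0.3333  0.21  ] psi -90.4 lean [ 0.0067 -0.0023] F [ 0.  -0.4 -0.3] M [0.02 0.02 0.01] op 38.1 [-0.75  0.18  1.79  0.    1.16 -0.74]
```

Emit:
play_rows(
  targets=[
    {"delta_pos": [0,0.003,-0.035],"delta_rot": [0,0,0],"claw": 20},
    {"delta_pos": [0,0.003,-0.075],"delta_rot": [0,0,0],"claw": 20},
    {"delta_pos": [0,0.003,-0.115],"delta_rot": [0,0,0],"claw": 20},
    {"delta_pos": [0,0.003,-0.145],"delta_rot": [0,0,0],"claw": 20},
    {"delta_pos": [0,0.003,-0.16],"delta_rot": [0,0,0],"claw": 20},
    {"delta_pos": [0,0.003,-0.165],"delta_rot": [0,0,0],"claw": 20},
    {"delta_pos": [0,0.003,-0.168],"delta_rot": [0,0,0],"claw": 20},
    {"delta_pos": [0,0.003,-0.168],"delta_rot": [0,0,0],"claw": 20},
    {"delta_pos": [0,0.003,-0.168],"delta_rot": [0,0,0],"claw": 20},
  ],
)

```text
time: 45.58
eef_pos: [0.5084, -0.3303, 0.0437]
tcp_rot: [0.503, 0.495, -0.5, 0.502]
contact_force: [0.7, -0.1, -0.9]
opening: 0.446
```

```bash
python3 st.py
```

```text
45.5833 [ 0.5084 -0.3303  0.0437] psi -90.4 lean [ 0.0094 -0.0047] F [ 0.7 -0.1 -0.9] M [ 0.    0.01 -0.04] op 38.1 [-0.74  0.39  1.87  0.    0.87 -0.74]
```

Lower the last 1.7 mm, release, lift and back off for a final look.

Emit:
play_rows(
  targets=[
    {"delta_pos": [0,0,-0.0017],"delta_rot": [0,0,0],"claw": 20},
    {"delta_pos": [0,0,-0.0017],"delta_rot": [0,0,0],"claw": 20},
    {"delta_pos": [0,0,-0.0017],"delta_rot": [0,0,0],"claw": 56},
    {"delta_pos": [0,0,-0.0017],"delta_rot": [0,0,0],"claw": 56},
    {"delta_pos": [0,0,-0.0017],"delta_rot": [0,0,0],"claw": 56},
    {"delta_pos": [0,0,0.03],"delta_rot": [0,0,0],"claw": 56},
    {"delta_pos": [0,0,0.07],"delta_rot": [0,0,0],"claw": 56},
    {"delta_pos": [-0.01,0,0.11],"delta_rot": [0,0,0],"claw": 56},
    {"delta_pos": [-0.03,-0.02,0.15],"delta_rot": [0,0,0],"claw": 56},
    {"delta_pos": [-0.04,-0.06,0.19],"delta_rot": [0,0,0],"claw": 56},
    {"delta_pos": [-0.04,-0.07,0.23],"delta_rot": [0,0,0],"claw": 56},
    {"delta_pos": [-0.04,-0.07,0.27],"delta_rot": [0,0,0],"claw": 56},
    {"delta_pos": [-0.04,-0.07,0.28],"delta_rot": [0,0,0],"claw": 56},
    {"delta_pos": [-0.04,-0.07,0.28],"delta_rot": [0,0,0],"claw": 56},
    {"delta_pos": [-0.04,-0.07,0.28],"delta_rot": [0,0,0],"claw": 56},
  ],
)

```text
time: 46.83
eef_pos: [0.4688, -0.4013, 0.3268]
tcp_rot: [0.503, 0.493, -0.501, 0.504]
contact_force: [-0.8, 0.3, -1.1]
opening: 0.652
```

```bash
python3 snap.py w15; python3 - <<'E'
import cv2,numpy as np
from plant import ctrl
w=cv2.imread("pics/w15.png");t=ctrl.read_camera("top");s=ctrl.read_camera("scene");cv2.imwrite("pics/t15.png",t)
o=np.zeros((600,800,3),np.uint8);o[:360,:480]=cv2.resize(w,(480,360))
o[:240,480:]=cv2.resize(s[170:330,210:423],(320,240),interpolation=cv2.INTER_CUBIC)
o[360:,:480]=cv2.resize(t[180:300,155:395],(480,240),interpolation=cv2.INTER_CUBIC)
o[360:,480:]=cv2.resize(w[60:300,120:440],(320,240))
o[240:360,480:]=cv2.resize(s[185:245,150:310],(320,120),interpolation=cv2.INTER_CUBIC)
cv2.imwrite("pics/c15.png",o)
E
```

```text
w15 t 46.8333 tcp [ 0.4688 -0.4013  0.3268] [ 0.5028  0.4927 -0.5007  0.5038] cam [ 0.468 -0.327  0.444] [[1.0, -0.006, 0.014], [-0.01, -0.954, 0.298], [0.011, -0.298, -0.954]] 359.3741753419959 [-0.87  0.11  1.66  0.    1.36 -0.87] [-0.8  0.3 -1.1]
```

View pics/c15.png

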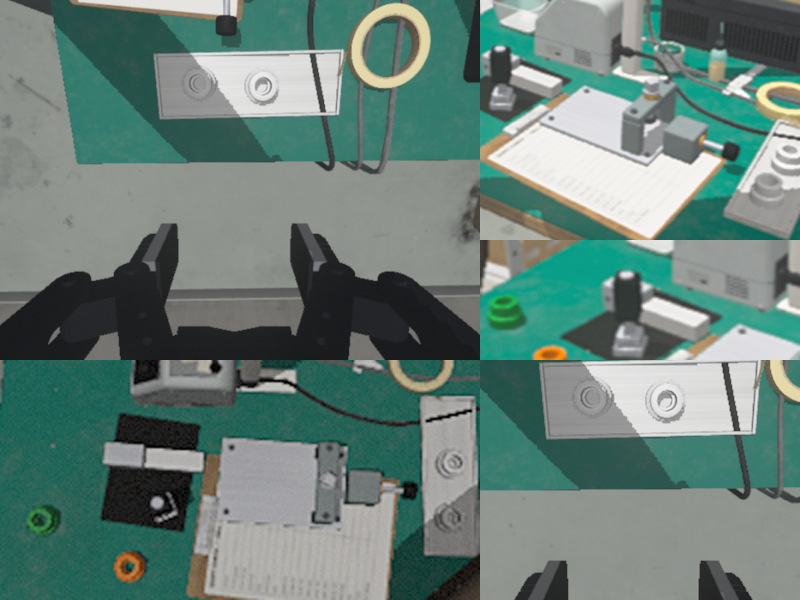

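```bash
python3 -c "
from plant import ctrl
print(ctrl.sign_off())"; python3 st.py
```

```text
the job is handed in; nothing more can be done
None
the job is handed in; nothing more can be done
```

The job is handed in at about 47 s of the 210 s allowed. The steps went in the set order, and my last checks found nothing wrong.

- **Stop screw:** I slid the tongue under the pad and turned the screw clockwise with the box key only. The head's flats then put it at about 2.05 rad (band 1.70 to 2.83). This takes 0 rad as flats square to the fixture. The head's height was not measured as a second check, and the pad force (about 1.6 N) is calculated, not measured.
- **Block and key:** I lifted the key off and stood it on the mat, then drew the block straight out and laid it on the mat. In the last picture the key is upright. The block looks flat, with its tongue end just over the mat edge by the clipboard.
- **Lock rod:** I pulled it 15 mm and let go. The wrist camera then showed the knob about 14.3 mm further out, so it is on the middle click. The first grip on the knob sat too high, so I opened and re-gripped lower before pulling.
- **Blanks:** Only two blanks were there. Both stand upright inside the long tray; I saw no third one. The green and orange look-alikes and the things at the back were not touched.

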